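# Power up a pocket calculator on the bench test set

### The job

Get the silver pocket calculator ready on the sloping test set: with the output switch still off (lever down), turn the big voltage knob so that its white pointer line stands on the green 9 V mark, and lay the calculator from the catch tray gently into the rest, key face up, display end at the top, its bottom end down on the ledge. Only when both are right, push the orange output lever all the way up to switch on, and leave everything like that. Do not disturb the battery caddy, the adapter plug or the ashtray.

Things in the scene. Friction and masses are not known exactly. Their poses are not given: they have to be found in the camera images.
- volt_knob (a joint): angle of the voltage knob, rad: 0 at 0 V, growing clockwise as seen facing the panel, 0.3927 a volt, so the green 9 V mark is 3.534 and the 12 V end stop 4.712. The pointer's direction, counter-clockwise (facing the panel) from straight up the slope, is 2.356 minus this value. Starts between 2.6 and 6.4 V; stays where it is left (friction about 0.06 N m)
- dial_axis (a point): on the panel's surface under the voltage knob, on its axis. Axes fixed to the panel: x straight up the slope (away from the robot), y to the left, z square out of the panel, tilted 30 degrees from vertical toward the robot. The dial is a pale disc 108 mm across with 13 marks, 0 to 12 V, over 270 degrees
- pointer_tip (a point): end of the white pointer line of the black voltage knob, 30 mm from its axis, 34 mm above the panel; turns with it. The knob: a round skirt 64 mm across, top 8 mm above the panel, and across it an upright grip bar 60 mm long, 16 mm thick, from 8 to 34 mm above the panel, centred on the axis; the line runs along one half of the bar's top
- mark_9v (a point): middle of the green 9 V mark printed flat on the dial, 44 mm from the knob's axis, 67.5 degrees clockwise from straight up the slope
- output_switch (a joint): angle of the orange output lever, rad: 0 is off, leaning 0.45 rad down the slope from square to the panel; 0.9 is fully on, leaning 0.45 rad up the slope (end stops at both). It stays where it is left, friction about 0.1 N m
- switch_pivot (a point): hinge line of the output lever, 4 mm above the panel, at the middle of the lever's width; axes as dial_axis, hinge along y. The orange paddle reaches 56 mm from this line and is 22 mm wide (y), 9 mm thick. It is 110 mm to the right of the knob's axis
- switch_tip (a point): tip of the orange output lever, 56 mm from its hinge line; moves with the lever
- cradle_seat (a point): point on the rest's grey rubber pad (3 mm above the panel) where the middle of the calculator's underside lies when seated; axes as dial_axis. The bottom ledge's upper face is 68 mm down the slope (-x) and stands 11 mm above the pad; the top end is open. Dry rubber: the calculator may not slide down by itself
- cradle_cheek (a point): centre of the top of the rest's upper left side cheek. Four such cheeks, 30 mm long, 6 mm thick, 12 mm above the pad, flank the calculator: inner faces 35 mm either side (y) of cradle_seat, at x from -68 to -38 and +32 to +62 mm; between them the sides are open, 70 mm, for fingers
- calc_mid (a point): centre of the silver metal pocket calculator, 136 x 62 x 22 mm, 0.2 to 0.4 kg, half-way through its thickness (11 mm above its underside). x runs along its length to the display end, z out of the key face. It starts face up in the catch tray, its display end roughly toward the chute
- calc_display (a point): middle of the calculator's dark display window, on its key face, 44 mm along x from the calculator's centre and 11 mm above it
- testset: the test set: cream sloping-front case with wooden ends, 218 mm deep, 404 mm wide, fixed; origin centre of its underside. The 200 mm deep panel slopes up away from the robot at 30 degrees, from 25 mm high at the front to 125 mm at the back; from left to right it bears the rest, the knob and the output lever
- feeder: steel catch tray, fixed, 240 x 240 mm with walls 3 mm thick and 18 mm high, floor 3 mm thick; origin centre of the tray's underside, axes x away from the robot, y to the left. A clear acrylic chute, 110 mm wide with 30 mm sides, rises from the tray's left (+y) edge at 28 degrees to a shelf; its lower lip is 108 mm from the tray's centre and 30 mm high
- caddy: bystander, leave alone: grey plastic battery caddy 102 x 70 mm, 51 mm high with its cells; origin centre of underside
- plug: bystander, leave alone: red plastic adapter plug 64 x 50 x 42 mm with two brass pins along +x; origin centre of underside
- ashtray: bystander, leave alone: mustard glazed ceramic ashtray 110 mm across, 28 mm high; origin centre of underside
Things that resemble listed ones, but are neither listed nor needed, are in the scene too. Several things look just like the part that bears calc_mid: the one meant starts farthest to the robot's right.

How it is judged (in metres and radians):
On the way:
1. the calculator lies seated in the rest and the knob stands on 9 V while the output is still off (value of joint volt_knob between 3.434 and 3.634 rad and x of calc_mid in the frame of cradle_seat between -0.004 and 0.006 m and y of calc_mid in the frame of cradle_seat between -0.007 and 0.007 m and z of calc_mid in the frame of cradle_seat between 0.007 and 0.015 m and x of calc_display in the frame of cradle_seat above 0.035 m and z of calc_display in the frame of cradle_seat above 0.017 m and value of joint output_switch below 0.2 rad), for 0.2 s.
At the end, for the whole second after the job is handed in: Knob within 0.10 rad (a quarter volt) of the green 9 V mark; calculator flat on the rest, face up, display end up the slope, within 7 mm of the middle sideways, bottom end within 6 mm of the ledge; output lever fully up (joint above 0.75 of 0.9) (value of joint volt_knob between 3.434 and 3.634 rad and x of calc_mid in the frame of cradle_seat between -0.004 and 0.006 m and y of calc_mid in the frame of cradle_seat between -0.007 and 0.007 m and z of calc_mid in the frame of cradle_seat between 0.007 and 0.015 m and x of calc_display in the frame of cradle_seat above 0.035 m and z of calc_display in the frame of cradle_seat above 0.017 m and value of joint output_switch above 0.75 rad); the robot touches nothing.
It fails at once if the output is switched on with the knob off the 9 V mark by more than half a volt (value of joint output_switch above 0.45 rad and (value of joint volt_knob below 3.334 rad or value of joint volt_knob above 3.734 rad)).
It fails at once if the output is switched on with no calculator in the rest (value of joint output_switch above 0.45 rad and distance between calc_mid and cradle_seat above 0.03 m).
It fails at once if the calculator is dropped or slammed into the rest (contact force between calculator and testset above 60 N or (distance between calc_mid and cradle_seat below 0.04 m and linear speed of calculator above 0.35 m/s)).
It fails at once if the battery caddy, adapter plug or ashtray is shifted more than 30 mm or tipped (distance of any of caddy, plug, ashtray from where it was at the start of the episode above 0.03 m or angle between any of caddy, plug, ashtray's own z axis and vertical above 0.4 rad).
It also fails if it takes over 72 s, if anything falls off the work surface, if the arm or the gripper's body presses on something with over 40 N, if the wrist force passes 120 N, or if a joint passes its speed limit or range.

### The arm

A 6-joint arm with a two-finger parallel gripper is mounted at the origin on the work surface. World frame = base frame: x ahead of the robot, y to its left, z up, the work surface at z = 0. Lengths are in m, angles in degrees, forces in N, time in s.
With the tool pointing down it reaches from about 0.35 to 0.875 m from the base axis. Payload 4.2 kg.
Tool frame: the origin (TCP) lies midway between the tips of the shut fingers; the grasp point (between the pads) lies 19 mm behind it; x points along the fingers, y is the direction in which the jaws open and shut, and the axes are right-handed (so a half turn about x gives the same grasp; the last joint's range is limited). The gripper opens to 87 mm and grips with 3 to 60 N. Pads are 19 mm wide; open, the fingers measure 117 mm over their backs; the gripper's body (75 mm by 190 mm) begins 51 mm behind the grasp point.
Start: joints at [78.014, 22.042, 0.453, 0, -68.411, -14.817], TCP at [0.282, 0.558, 0.223] pointing down, gripper open.
Joint ranges: [-179.83, 179.83], [-69.29, 118.12], [-61.27, 80.66], [-181.25, 117.63], [-171.15, -9.14], [-177.46, 177.46]. Speed limits (degrees/s): [159.86, 159.86, 180, 180, 180, 180].

### API

Orientations are given as a 3x3 rotation matrix whose columns are the frame's x, y, z axes.
In Python, from station import r gives the robot as it stands.
- The arm moves only by the tool play_rows, never from a script. Its argument "plan" is a list that holds one entry, the list of rows, each a list of 6 numbers: the shift along the tool's x, y, z in cm, then the turn, a rotation vector about the tool's x, y, z in units of 10 degrees (1.0 is 10 degrees). A call has 1 to 5 rows; each row is the pose to reach, as a shift and turn from the pose commanded when the call began, along the tool's axes at that moment; what a row does not reach only later rows make up. A row lasts 1/8 s, in which the tool goes at most 62.5 mm and 10.7 degrees, less where a joint would pass 70% of its speed; a pose out of reach is approached as far as the arm can. A call with a gripper value outside its range is refused whole. "hand" is the opening, from 0 (shut) to 1 (fully open), set as the call begins (left out, the last holds). The fingers move at their own pace and stop on an object; the grip force is fixed at half the most. Time passes only in rows, so rows that repeat a pose let the fingers close. It gives the time, the measured TCP pose, the force and the opening at its end, in the units of the state.
- r.sense(): the state, without advancing time (a new reading comes with each control period).
- r.capture(name): name is "scene" or "top" or "wrist"; returns (picture, depth): 384x512x3 uint8, blue, green, red; 384x512 float32, m along the optical axis (not along the pixel's ray), 0 where there is no reading.
- r.get_calibration(name): a dict with "vfov" (degrees; the focal length in pixels is half the picture's height over the tangent of half this angle, whatever the lens; pixels are square), "cx", "cy" (the principal point, pixels), "rvec" (rotation vector, rad) and "tvec" (3), from world to camera coordinates, as OpenCV has them. Camera axes: x right, y down, z forward; pixel columns grow to the right and rows downward; lengths in m; the calibration is good to about 2 mm. The wrist camera is an equidistant fisheye: a pixel r from the principal point sees the ray r / f radians off the axis. A picture is of the moment at which its call begins: read the wrist's pose just before it. get_calibration takes no time and is no camera call; for the wrist camera it gives the pose at the moment of the call.
- r.finish_job(): hands the job in, once; it reports no verdict.
The state is a dict: "time_s": time; "joints": joint angles; "joint_velocities": joint speeds; "effort": joint torques, N m; "tcp_pos": TCP position; "ee_rot": TCP orientation; "wrist_force": force on the tool from outside, world axes, zero at the start; "moment": the same for the moment, N m; "gripper_width": opening from 0.0 (shut) to 1.0 (fully open).
Only numpy, scipy, OpenCV 4.12 (cv2) and the standard library are available. Lean on these libraries where they do the work, as an engineer would, in place of code of your own. Each camera call takes 0.05 s, during which the arm holds its last target.

## Working session

There is one attempt and no reset: what is moved stays moved. The work goes in short steps, Python scripts to look and compute and a tool call to move; the robot and the scene stay as the last step left them, time stands still between calls to the robot, and variables do not carry over. Pictures are saved under pics/ and viewed, and the job is handed in when it is done.

Besides the shell and the picture viewer there is one more tool, called after "Request:" as a command line: name --argument value ..., lists and objects as JSON in quotes. play_rows: Moves the arm, as the interface text tells. Its arguments: {"type":"object","properties":{"plan":{"type":"array","items":{"type":"array","items":{"type":"array","items":{"type":"number"}}}},"hand":{"type":"number"}},"required":["plan"]}

```bash
ls; mkdir -p pics; python3 - <<'E'
from station import r
import cv2
s=r.sense();print(s)
for n in("scene","top","wrist"):
    c=r.get_calibration(n);print(n,c)
    im,d=r.capture(n);cv2.imwrite(f"pics/{n}0.png",im)
    import numpy as np;np.save(f"pics/{n}0.npy",d)
E
```

```text
pics
{'time_s': 0.0, 'joints': array([ 7.80134852e+01,  2.20922321e+01,  3.79996136e-01, -2.82961760e-02,
       -6.84096887e+01, -1.48177042e+01]), 'joint_velocities': array([-0.03810684, -0.01111117,  0.16187329, -0.01476971,  0.04582157,
        0.0214622 ]), 'effort': array([-1.74753994e-03, -3.90671718e+01,  1.87404263e+01,  4.21996281e+00,
        1.09614540e-02, -1.94722716e-04]), 'tcp_pos': array([0.28154537, 0.55733162, 0.22144737]), 'ee_rot': array([[-8.91133525e-04, -4.51104924e-01, -8.92470478e-01],
       [-1.98617738e-03, -8.92468273e-01,  4.51105793e-01],
       [-9.99997630e-01,  2.17460017e-03, -1.00665997e-04]]), 'wrist_force': array([ 0.18920394, -0.17471279, -0.29834029]), 'moment': array([-0.00813638, -0.00192891,  0.01940113]), 'gripper_width': 0.999317203111485}
scene {'vfov': 52.75228742128565, 'cx': 253.36236353447165, 'cy': 193.7704892604861, 'rvec': array([ 0.63147056,  2.68458754, -1.10248651]), 'tvec': array([ 0.43674356, -0.14473523,  1.62730453])}
top {'vfov': 53.16608324570251, 'cx': 255.99690732509345, 'cy': 186.5539248458719, 'rvec': array([ 2.19667774, -2.14019296,  0.15068776]), 'tvec': array([0.02821257, 0.54162954, 1.12381534])}
wrist {'vfov': 65.70646984690485, 'cx': 252.68384732810543, 'cy': 185.53792915818732, 'rvec': array([-1.56111392,  2.54257667,  0.33431986]), 'tvec': array([ 0.62425647, -0.03266556,  0.38988415])}
```

View pics/scene0.png

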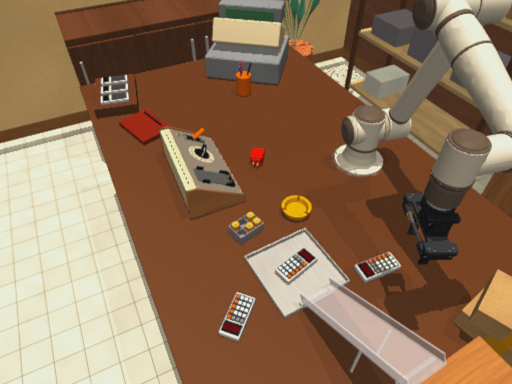

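View pics/top0.png

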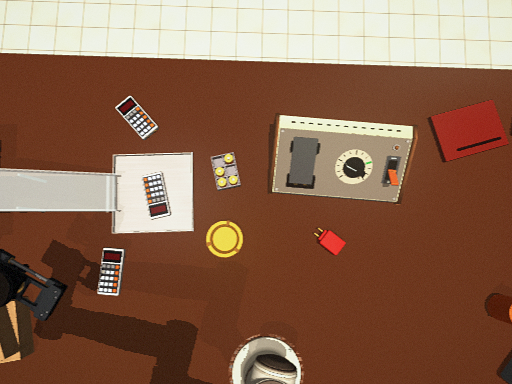

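View pics/wrist0.png

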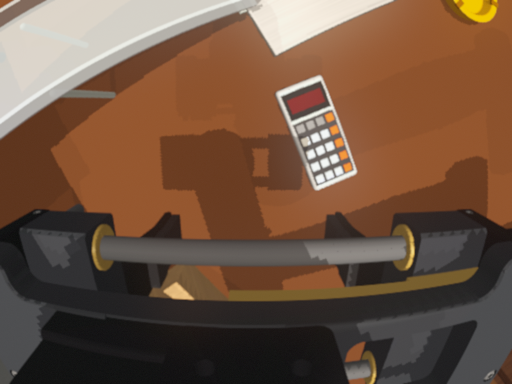

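The three calculator look-alikes in the top view are at (137,117), (156,195) in the tray, and (111,271). The one in the tray is farthest right and fits the description. Next I'll confirm it with a crop and measure.

```bash
cat > h.py <<'E'
import numpy as np,cv2
from scipy.spatial.transform import Rotation as R
def cal(r,n):
    c=r.get_calibration(n);f=192/np.tan(np.radians(c['vfov']/2));Rm=cv2.Rodrigues(np.array(c['rvec']))[0];return f,c['cx'],c['cy'],Rm,np.array(c['tvec'])
def cloud(C,d):
    f,cx,cy,Rm,t=C;v,u=np.mgrid[:384,:512]
    p=np.stack([(u-cx)/f*d,(v-cy)/f*d,d],-1)
    return (p-t)@Rm
def proj(C,P):
    f,cx,cy,Rm,t=C;p=np.atleast_2d(P)@Rm.T+t;return p[:,:2]/p[:,2:]*f+[cx,cy]
def hit(C,uv,z):  # ray at plane z
    f,cx,cy,Rm,t=C;o=-Rm.T@t;dd=Rm.T@np.array([(uv[0]-cx)/f,(uv[1]-cy)/f,1]);return o+dd*(z-o[2])/dd[2]
E
python3 - <<'E'
from h import *
from station import r
C=cal(r,"top");d=np.load("pics/top0.npy");im=cv2.imread("pics/top0.png");P=cloud(C,d)
for n,(u,v) in dict(cA=(137,117),cB=(156,195),cC=(111,271),tray=(130,220),table=(300,300),knob=(353,167),dial=(340,178),panelL=(278,190),pbr=(400,197),caddy=(226,180),plug=(332,243)).items(): print(n,P[v,u].round(4))
a=cv2.resize(im[140:245,95:250],None,fx=5,fy=5,interpolation=cv2.INTER_CUBIC);cv2.imwrite("pics/c1.png",a)
a=cv2.resize(im[105:210,265:420],None,fx=5,fy=5,interpolation=cv2.INTER_CUBIC);cv2.imwrite("pics/c2.png",a)
E
```

```text
cA [0.4025 0.0626 1.1795]
cB [0.5079 0.3426 0.0234]
cC [0.2808 0.4607 0.0255]
tray [0.4315 0.4219 0.0026]
table [ 0.2061 -0.0984  0.0019]
knob [ 0.5952 -0.2311  0.1074]
dial [ 0.5701 -0.2059  0.0572]
panelL [ 0.5323 -0.0244  0.0301]
pbr [ 0.5199 -0.3908  0.0407]
caddy [0.5621 0.135  0.0028]
plug [ 0.3781 -0.1862  0.0394]
```

View pics/c1.png

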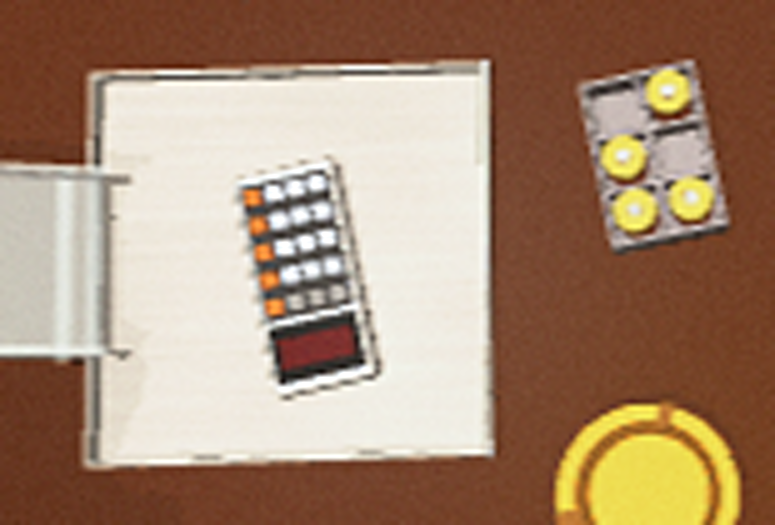

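View pics/c2.png

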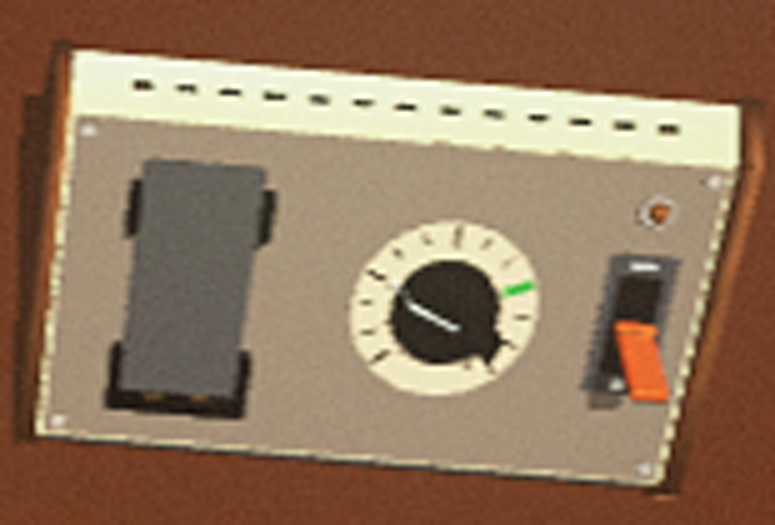

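```bash
python3 - <<'E'
from h import *
from station import r
C=cal(r,"top");d=np.load("pics/top0.npy");im=cv2.imread("pics/top0.png");P=cloud(C,d)
print("campos",-C[3].T@C[4])
for n,uv,z in [("BL",(279,114.6),.125),("BR",(413.4,126),.125),("FL",(272,192),.025),("FR",(397.4,202.4),.025)]:
    print(n,hit(C,uv,z).round(4))
# panel plane from grey-brown pixels region
m=np.zeros((384,512),np.uint8);cv2.fillPoly(m,[np.array([[281,132],[404,144],[392,198],[275,190]])],1)
Q=P[(m>0)&(d>0)];
A=np.c_[Q[:,:2],np.ones(len(Q))]
w=np.ones(len(Q),bool)
for i in range(15):
    k=np.linalg.lstsq(A[w],Q[w,2],rcond=None)[0];e=Q[:,2]-A@k;w=abs(e)<.004
print(k,np.degrees(np.arctan(np.hypot(*k[:2]))),np.degrees(np.arctan2(k[1],k[0])),w.mean())
# calculator in tray
hsv=cv2.cvtColor(im,cv2.COLOR_BGR2HSV)
mz=(P[...,2]>.012)&(P[...,2]<.04)&(P[...,0]>.4)&(P[...,0]<.6)&(P[...,1]>.25)&(P[...,1]<.42)
n,l,st,ce=cv2.connectedComponentsWithStats(mz.astype(np.uint8));print(st,ce)
i=1+np.argmax(st[1:,4]);ys,xs=np.where(l==i);print(cv2.minAreaRect(P[l==i][:,:2].astype(np.float32)),np.median(P[l==i][:,2]))
E
```

```text
campos [0.40249752 0.06262019 1.17948882]
BL [ 0.7367 -0.0162  0.125 ]
BR [ 0.7153 -0.3998  0.125 ]
FL [ 0.5263 -0.0067  0.025 ]
FR [ 0.5048 -0.3887  0.025 ]
[ 0.57734753 -0.02984653 -0.27815768] 30.033000813688396 -2.9593255165517967 0.8095717160103478
[[     0      0    512    384 195626]
 [   142    172      1      1      1]
 [   141    172     29     47    947]
 [   152    230     30      2     31]
 [   183    230      3      1      3]] [[256.0013444  191.47574453]
 [142.         172.        ]
 [155.18585005 195.12354805]
 [166.77419355 230.77419355]
 [184.         230.        ]]
((0.5084913969039917, 0.34604746103286743), (0.1357955038547516, 0.06261183321475983), 14.334012031555176) 0.025412231629563835
```

```bash
cat >> h.py <<'E'
YAW=np.radians(-3.1)
Rz=R.from_euler('z',YAW).as_matrix()
PX=Rz@[np.cos(np.pi/6),0,.5];PY=Rz@[0,1,0];PZ=Rz@[-.5,0,np.cos(np.pi/6)]
RP=np.stack([PX,PY,PZ],1)   # panel axes
P0=np.array([.5148,-.2,.025])
def hitp(C,uv,h=0,p0=P0):
    f,cx,cy,Rm,t=C;o=-Rm.T@t;dd=Rm.T@np.array([(uv[0]-cx)/f,(uv[1]-cy)/f,1]);return o+dd*(((p0+h*PZ-o)@PZ)/(dd@PZ))
def wcal(r):return cal(r,"wrist")
def fproj(C,Pw):
    f,cx,cy,Rm,t=C;p=np.atleast_2d(Pw)@Rm.T+t;rr=np.hypot(p[:,0],p[:,1]);th=np.arctan2(rr,p[:,2]);return np.stack([cx+f*th*p[:,0]/rr,cy+f*th*p[:,1]/rr],1)
def fray(C,uv):
    f,cx,cy,Rm,t=C;a,b=uv[0]-cx,uv[1]-cy;rr=np.hypot(a,b)+1e-9;th=rr/f;return -Rm.T@t,Rm.T@np.array([np.sin(th)*a/rr,np.sin(th)*b/rr,np.cos(th)])
def fhit(C,uv,p0,n):
    o,dd=fray(C,uv);return o+dd*(((p0-o)@n)/(dd@n))
def delta(s,pos,rot):
    "shift cm / rotvec in 10deg in current tool axes"
    E=np.array(s['ee_rot']);return (E.T@(np.array(pos)-s['tcp_pos'])*100).round(2),(np.degrees(R.from_matrix(E.T@rot).as_rotvec())/10).round(3)
E
python3 - <<'E'
from h import *
from station import r
C=cal(r,"top")
D=hitp(C,(354,166.6));print("dial",D.round(4))
for n,c,h in [("padTL",(150,162),.003),("padTR",(268,168),.003),("ledgeL",(105,405),.0),("ledgeR",(242,415),.0),("mark9",(519,289),0),("linA",(403,303),.034),("linB",(457,328),.034),("lever tip",(655,400),.054)]:
    p=hitp(C,(265+c[0]/5,105+c[1]/5),h);print(n,p.round(4),(RP.T@(p-D)*1000).round(1))
s=r.sense();W=wcal(r);E=s['ee_rot'];print("cam in tool",E.T@(-W[3].T@W[4]-s['tcp_pos']),(W[3]@E).round(2).tolist())
E
```

```text
dial [ 0.602  -0.2425  0.0766]
padTL [ 0.6742 -0.0635  0.1161] [ 73.8 182.6   3. ]
padTR [ 0.6725 -0.1306  0.1172] [ 76.  115.5   3. ]
ledgeL [ 0.5442 -0.0477  0.0372] [-78.8 191.4   0. ]
ledgeR [ 0.5404 -0.1302  0.0376] [-78.1 108.8   0. ]
mark9 [ 0.6131 -0.2838  0.0843] [ 15.3 -40.6   0. ]
linA [ 0.5978 -0.2087  0.1124] [12.6 33.5 34. ]
linB [ 0.5853 -0.2411  0.1062] [ 0.3  0.5 34. ]
lever tip [ 0.5465 -0.3523  0.1104] [ -26.  -112.7   54. ]
cam in tool [-0.16190474 -0.00030604 -0.07072273] [[-0.0, 1.0, 0.0], [-0.26, -0.0, 0.97], [0.97, 0.0, 0.26]]
```

```bash
cat >> h.py <<'E'
D0=np.array([.602,-.2425,.0766])
def toolrot(adeg):
    a=np.radians(adeg);y=np.cos(a)*PX+np.sin(a)*PY;return np.stack([-PZ,y,np.cross(-PZ,y)],1)
E
python3 - <<'E'
from h import *
from station import r
s=r.sense()
print(D0+.14*PZ,delta(s,D0+.14*PZ,toolrot(159.5)))
E
```

```text
[ 0.53210243 -0.23871448  0.19784356] (array([  2.49,  59.76, -58.27]), array([ 8.466,  1.277, -3.048]))
```

Request:
play_rows --plan '[[[-0.2,4,-3.9,0.56,0.09,-0.2],[-0.4,8,-7.8,1.13,0.17,-0.41],[-0.4,12,-11.7,1.69,0.26,-0.61],[-0.4,16,-15.6,2.26,0.34,-0.81],[-0.4,20,-19.5,2.82,0.43,-1.02]]]'

```text
time_s: 0.78
tcp_pos: [0.3658, 0.2895, 0.2265]
ee_rot: [[0.172, -0.805, -0.567], [0.084, -0.562, 0.823], [-0.982, -0.189, -0.029]]
wrist_force: [0.7, 1.6, 0.0]
gripper_width: 0.996
```

```bash
python3 - <<'E'
from h import *
from station import r
s=r.sense();print(s['joints'])
print(delta(s,D0+.14*PZ,toolrot(159.5)))
E
```

```text
[ 62.80237209   0.46447302 -30.73736217   8.54707491 -50.23027473
 -33.03626976]
(array([  1.22,  16.83, -52.82]), array([ 5.627,  0.858, -2.015]))
```

Request:
play_rows --plan '[[[0,1.7,-5.3,0.56,0.09,-0.2],[0,3.4,-10.6,1.13,0.17,-0.4],[0.2,5.1,-15.9,1.69,0.26,-0.6],[0.4,6.8,-21.2,2.26,0.34,-0.8],[0.6,8.5,-26.5,2.82,0.43,-1.0]]]'

```text
time_s: 1.4
tcp_pos: [0.4493, 0.0245, 0.2125]
ee_rot: [[0.354, -0.929, -0.11], [0.073, -0.09, 0.993], [-0.933, -0.359, 0.036]]
wrist_force: [0.3, 0.3, -0.1]
gripper_width: 0.998
```

```bash
python3 - <<'E'
from h import *
from station import r
s=r.sense();print(s['joints'])
print(delta(s,D0+.14*PZ,toolrot(159.5)))
E
```

```text
[ 27.81491734  -5.66072091 -41.61287395  10.32505722 -34.08462698
 -29.39204907]
(array([  2.37,  -4.79, -27.11]), array([ 2.809,  0.425, -1.008]))
```

Request:
play_rows --plan '[[[0.3,-0.8,-5,0.56,0.09,-0.2],[0.7,-1.8,-10.5,1.13,0.17,-0.4],[1.3,-2.8,-16,1.69,0.26,-0.6],[1.8,-3.8,-21.5,2.26,0.34,-0.8],[2.4,-4.8,-27.1,2.81,0.43,-1.0]]]'

```text
time_s: 2.02
tcp_pos: [0.5333, -0.2386, 0.1975]
ee_rot: [[0.497, -0.792, 0.355], [-0.028, 0.394, 0.919], [-0.867, -0.467, 0.174]]
wrist_force: [1.6, 0.2, 1.1]
gripper_width: 1.006
```

```bash
python3 - <<'E'
from h import *
from station import r
s=r.sense();print(s['joints'],delta(s,D0+.14*PZ,toolrot(159.5)))
W=wcal(r);im,d=r.capture("wrist");cv2.imwrite("pics/w1.png",im);np.save("pics/w1.npy",d)
import pickle;pickle.dump(W,open("pics/w1.pkl","wb"))
E
```

```text
[-10.27726878   8.16364333 -26.23417259  -7.95061068 -26.13362577
  -7.15787915] (array([-0.09,  0.07, -0.05]), array([-0.004, -0.012, -0.009]))
```

View pics/w1.png

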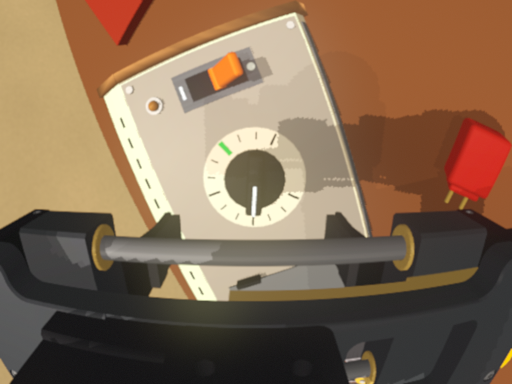

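```bash
cat >> h.py <<'E'
def rect(W,im,h,x0,x1,y0,y1,s=3,c=None):
    "panel ortho view: up = +x, left=+y ; mm rel to D0; s px/mm"
    c=D0 if c is None else c
    xs=np.arange(x1,x0,-1/s);ys=np.arange(y1,y0,-1/s);X,Y=np.meshgrid(xs,ys,indexing='ij')
    Pw=c+(X[...,None]*PX+Y[...,None]*PY+h*PZ)/1000
    uv=fproj(W,Pw.reshape(-1,3)).reshape(X.shape+(2,)).astype(np.float32)
    return cv2.remap(im,uv[...,0],uv[...,1],cv2.INTER_CUBIC)
def grid(a,x1,y1,s,step=10):
    a=a.copy();H,Wd=a.shape[:2]
    for k in range(-300,301,step):
        v=int((x1-k)*s);u=int((y1-k)*s);c=(255,0,255) if k==0 else (200,200,0)
        if 0<=v<H:cv2.line(a,(0,v),(Wd,v),c,1)
        if 0<=u<Wd:cv2.line(a,(u,0),(u,H),c,1)
    return a
E
python3 - <<'E'
from h import *
import pickle
W=pickle.load(open("pics/w1.pkl","rb"));im=cv2.imread("pics/w1.png")
s=5
a=rect(W,im,0,-60,60,-60,60,s);b=rect(W,im,34,-60,60,-60,60,s)
for o in (a,):
    cv2.circle(o,(300,300),270,(255,0,0),1);cv2.circle(o,(300,300),160,(255,0,0),1)
o=np.hstack([grid(a,60,60,s,60),grid(b,60,60,s,10)]);o=cv2.resize(o,(800,400));cv2.imwrite("pics/r1.png",o)
E
```

```text
(no output)
```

View pics/r1.png

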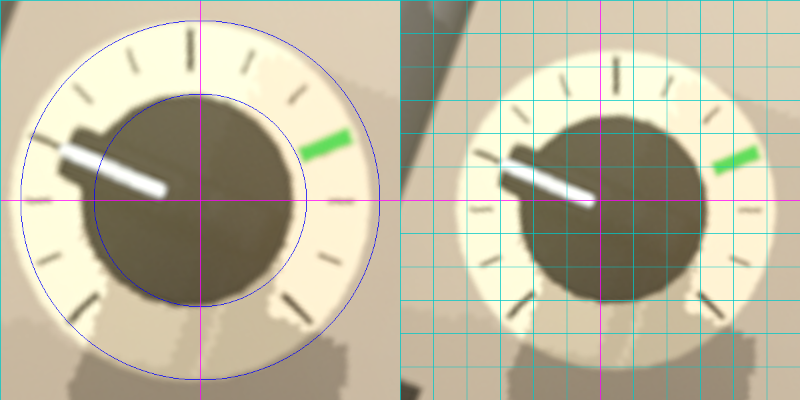

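```bash
sed -i 's/^D0=.*/D0=np.array([.602,-.2425,.0766])+.002*PY/' h.py; python3 - <<'E'
from h import *
from station import r
s=r.sense();print(s['joints'],delta(s,D0+.013*PZ,toolrot(158.5)))
E
```

```text
[-10.68298121   8.52696692 -25.9197598   -7.96367352 -26.03036306
  -7.07008446] (array([12.45,  0.43,  0.56]), array([ 0.069, -0.03 ,  0.003]))
```

Request:
play_rows --plan '[[[2.5,0.2,0.3,0.07,0,0],[5,0.4,0.6,0.07,0,0],[7.5,0.4,0.6,0.07,0,0],[9,0.4,0.6,0.07,0,0],[9,0.4,0.6,0.07,0,0]]]'

```text
time_s: 2.7
tcp_pos: [0.5764, -0.2318, 0.1175]
ee_rot: [[0.494, -0.79, 0.362], [-0.027, 0.402, 0.915], [-0.869, -0.462, 0.178]]
wrist_force: [-0.7, -0.5, -0.3]
gripper_width: 1.001
```

```bash
python3 - <<'E'
from h import *
from station import r
s=r.sense();print(s['joints'],delta(s,D0+.013*PZ,toolrot(158.5)))
W=wcal(r);im,d=r.capture("wrist");cv2.imwrite("pics/w2.png",im)
s=r.sense();print(delta(s,D0+.013*PZ,toolrot(158.5)))
E
```

```text
[ -8.61422185  17.70135316 -26.7758817   -9.84078169 -16.18192466
  -6.79587538] (array([ 3.55, -0.48, -0.6 ]), array([ 0.045, -0.011, -0.03 ]))
(array([ 3.63, -0.42, -0.61]), array([ 0.047, -0.009, -0.021]))
```

View pics/w2.png

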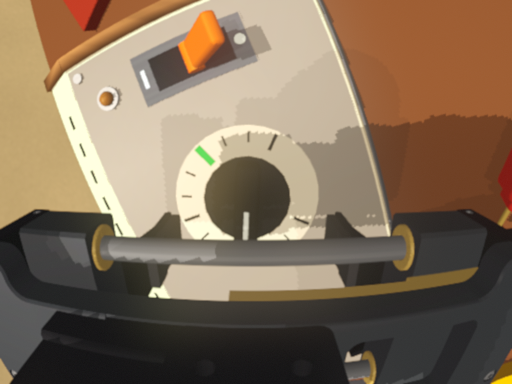

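Request:
play_rows --plan '[[[0.5,-0.4,-0.6,0.04,0,0],[1,-0.4,-0.6,0.04,0,0],[1,-0.4,-0.6,0.04,0,0],[1,-0.4,-0.6,0.04,0,0]]]'

```text
time_s: 3.25
tcp_pos: [0.5825, -0.2393, 0.1109]
ee_rot: [[0.496, -0.787, 0.367], [-0.027, 0.409, 0.912], [-0.868, -0.463, 0.181]]
wrist_force: [0.9, -0.5, 0.0]
gripper_width: 0.995
```

```bash
python3 - <<'E'
from h import *
from station import r
s=r.sense();print(s['joints'],delta(s,D0+.013*PZ,toolrot(158.5)))
E
```

```text
[ -9.5195223   18.97966028 -25.47001182 -11.43463379 -16.19480373
  -4.87278849] (array([ 2.65,  0.  , -0.01]), array([ 0.006, -0.008, -0.017]))
```

Request:
play_rows --plan '[[[0.8,0,0,0,0,0],[1.6,0,0,0,0,0],[2.4,0,0,0,0,0],[2.6,0,0,0,0,0],[2.6,0,0,0,0,0]]]'

```text
time_s: 3.88
tcp_pos: [0.5955, -0.24, 0.0878]
ee_rot: [[0.496, -0.787, 0.367], [-0.027, 0.409, 0.912], [-0.868, -0.462, 0.181]]
wrist_force: [-0.5, 0.7, 0.3]
gripper_width: 0.994
```

```bash
python3 - <<'E'
from h import *
from station import r
s=r.sense();print(s['joints'],delta(s,D0+.013*PZ,toolrot(158.5)))
E
```

```text
[ -9.44649667  21.96199747 -24.57084415 -12.89607719 -14.18565238
  -3.40902642] (array([ 0.  , -0.02, -0.01]), array([ 0.006, -0.009, -0.02 ]))
```

Excellent. Now close on the bar.

Request:
play_rows --plan '[[[0,0,0,0,0,0],[0,0,0,0,0,0],[0,0,0,0,0,0],[0,0,0,0,0,0],[0,0,0,0,0,0]]]' --hand 0

```text
time_s: 4.5
tcp_pos: [0.5955, -0.24, 0.0883]
ee_rot: [[0.496, -0.787, 0.367], [-0.027, 0.409, 0.912], [-0.868, -0.463, 0.182]]
wrist_force: [0.5, -0.1, -0.1]
gripper_width: 0.516
```

```bash
python3 - <<'E'
from h import *
from station import r
s=r.sense();print(s['joints'],s['gripper_width']*87,s['wrist_force'],s['moment'],delta(s,D0+.013*PZ,toolrot(158.5)))
E
```

```text
[ -9.44655784  21.91849171 -24.57522349 -12.89581555 -14.18520561
  -3.41076592] 44.931116537614585 [ 0.45663118 -0.0995856  -0.05759749] [0.15751673 0.95903816 0.00588342] (array([ 0.04,  0.01, -0.02]), array([ 0.006, -0.008, -0.017]))
```

Fingers move slowly; continue.

Request:
play_rows --plan '[[[0,0,0,0,0,0],[0,0,0,0,0,0],[0,0,0,0,0,0],[0,0,0,0,0,0],[0,0,0,0,0,0]]]'

```text
time_s: 5.12
tcp_pos: [0.5952, -0.2399, 0.088]
ee_rot: [[0.496, -0.787, 0.367], [-0.027, 0.409, 0.912], [-0.868, -0.462, 0.182]]
wrist_force: [-1.1, 1.0, -0.5]
gripper_width: 0.179
```

```bash
python3 - <<'E'
from h import *
from station import r
s=r.sense();print(s['joints'],s['gripper_width']*87,s['wrist_force'],s['moment'],delta(s,D0+.013*PZ,toolrot(158.5)))
E
```

```text
[ -9.4444832   21.92253582 -24.59336451 -12.90514849 -14.20368582
  -3.4149687 ] 15.61514538472288 [-1.12689624  1.01922777 -0.49265351] [0.32908842 1.10679681 0.11074212] (array([ 0.04, -0.03, -0.01]), array([ 0.005, -0.009, -0.021]))
```

Request:
play_rows --plan '[[[0,0,0,0.9,0,0],[0,0,0,1.8,0,0],[0,0,0,2.7,0,0],[0,0,0,3.6,0,0],[0,0,0,4.5,0,0]]]'

```text
time_s: 5.75
tcp_pos: [0.5948, -0.2394, 0.0878]
ee_rot: [[0.495, -0.293, 0.818], [-0.026, 0.936, 0.352], [-0.869, -0.195, 0.455]]
wrist_force: [-1.1, 2.4, 1.1]
gripper_width: 0.183
```

```bash
python3 - <<'E'
from h import *
from station import r
s=r.sense();print(s['joints'],s['gripper_width']*87,s['wrist_force'],s['moment'],delta(s,D0+.013*PZ,toolrot(158.5)))
E
```

```text
[ -9.41764015  21.9119035  -24.62200392 -12.92348982 -14.26324079
 -48.68591991] 15.96134557939931 [-1.13595353  2.4458715   1.13713109] [0.82932419 1.15654174 0.46922013] (array([ 0.04, -0.09,  0.05]), array([-4.522, -0.019, -0.024]))
```

Request:
play_rows --plan '[[[0,0,0,0.9,0,0],[0,0,0,1.8,0,0],[0,0,0,2.7,0,0],[0,0,0,3.6,0,0],[0,0,0,4.5,0,0]]]'

```text
time_s: 6.38
tcp_pos: [0.5949, -0.2387, 0.0878]
ee_rot: [[0.495, 0.37, 0.786], [-0.025, 0.91, -0.413], [-0.869, 0.184, 0.46]]
wrist_force: [-2.6, 5.5, 1.2]
gripper_width: 0.181
```

Request:
play_rows --plan '[[[0,0,0,0.9,0,0],[0,0,0,1.8,0,0],[0,0,0,2.7,0,0],[0,0,0,3.6,0,0],[0,0,0,4.5,0,0]]]'

```text
time_s: 7.0
tcp_pos: [0.5953, -0.2383, 0.088]
ee_rot: [[0.495, 0.817, 0.294], [-0.025, 0.352, -0.936], [-0.868, 0.456, 0.195]]
wrist_force: [-0.7, 7.3, 2.1]
gripper_width: 0.181
```

```bash
python3 - <<'E'
from h import *
from station import r
s=r.sense();print(s['joints'],s['gripper_width']*87,s['wrist_force'],s['moment'],delta(s,D0+.013*PZ,toolrot(158.5-135)))
W=wcal(r);im,d=r.capture("wrist");cv2.imwrite("pics/w3.png",im)
s=r.sense();print(s['joints'],delta(s,D0+.013*PZ,toolrot(158.5-135)))
E
```

```text
[  -9.3219782    21.89243349  -24.59351893  -12.97801557  -14.28904866
 -138.6835919 ] 15.73774181236184 [-0.72124135  7.3370765   2.07221784] [1.95663263 0.74567407 1.25908998] (array([ 0.04, -0.05,  0.18]), array([-0.018, -0.02 ,  0.021]))
[  -9.32279921   21.8908117   -24.59079973  -12.98704856  -14.28552408
 -138.92834272] (array([ 0.04, -0.05,  0.18]), array([-0.044, -0.019,  0.02 ]))
```

View pics/w3.png

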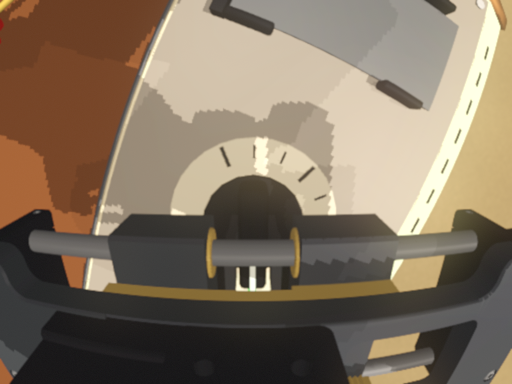

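Request:
play_rows --plan '[[[0,0,0.15,0,0,0],[0,0,0.15,0,0,0],[0,0,0.15,0,0,0],[0,0,0.15,0,0,0],[0,0,0.15,0,0,0]]]' --hand 0.7

```text
time_s: 7.68
tcp_pos: [0.5959, -0.2416, 0.0885]
ee_rot: [[0.496, 0.816, 0.296], [-0.027, 0.356, -0.934], [-0.868, 0.456, 0.199]]
wrist_force: [0.5, 0.1, -1.0]
gripper_width: 0.647
```

Request:
play_rows --plan '[[[-1.5,0,0,0,0,0],[-4,0,0,0,0,0],[-8,0,0,0,0,0],[-12,0,0,0,0,0],[-12,0,0,0,0,0]]]'

```text
time_s: 8.3
tcp_pos: [0.5365, -0.2385, 0.1974]
ee_rot: [[0.503, 0.812, 0.295], [-0.029, 0.357, -0.934], [-0.864, 0.461, 0.203]]
wrist_force: [-0.4, -0.4, -0.2]
gripper_width: 0.697
```

```bash
python3 - <<'E'
from h import *
import pickle
from station import r
s=r.sense();print(s['joints'],delta(s,D0+.013*PZ,toolrot(158.5-135)))
r.capture("top")
W=wcal(r);im,d=r.capture("wrist");cv2.imwrite("pics/w4.png",im);pickle.dump(W,open("pics/w4.pkl","wb"))
k=5
a=rect(W,im,0,-60,60,-60,60,k);b=rect(W,im,34,-60,60,-60,60,k)
o=np.hstack([grid(a,60,60,k,60),grid(b,60,60,k,10)]);o=cv2.resize(o,(800,400));cv2.imwrite("pics/r4.png",o)
c=rect(W,im,3,-110,110,90,200,2.5);cv2.imwrite("pics/r4c.png",grid(c,110,200,2.5,10))
E
```

```text
[ -10.21461757    8.35833084  -26.14435414   -8.05828554  -25.65109278
 -142.96575729] (array([12.44, -0.3 , -0.33]), array([ 0.011,  0.019, -0.019]))
```

View pics/r4.png

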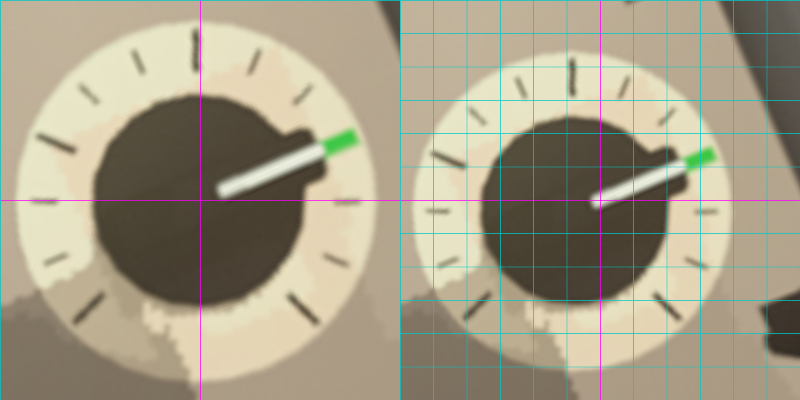

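View pics/r4c.png

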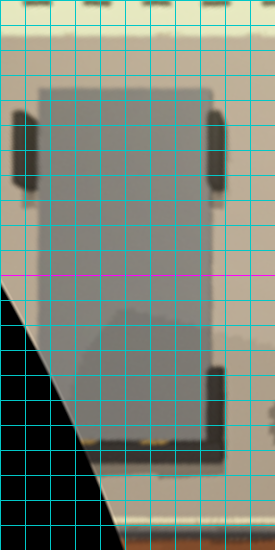

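View pics/w4.png

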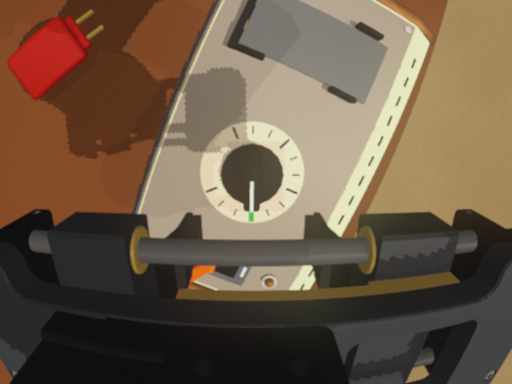

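```bash
python3 - <<'E'
from h import *
import pickle
W=pickle.load(open("pics/w4.pkl","rb"));im=cv2.imread("pics/w4.png")
k=2.5
c=rect(W,im,15,-110,110,90,200,k);c=grid(c,110,200,k,10)
d=rect(W,im,3,-110,110,90,200,k);
cv2.imwrite("pics/r4d.png",np.hstack([c,d]))
E
```

```text
(no output)
```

View pics/r4d.png

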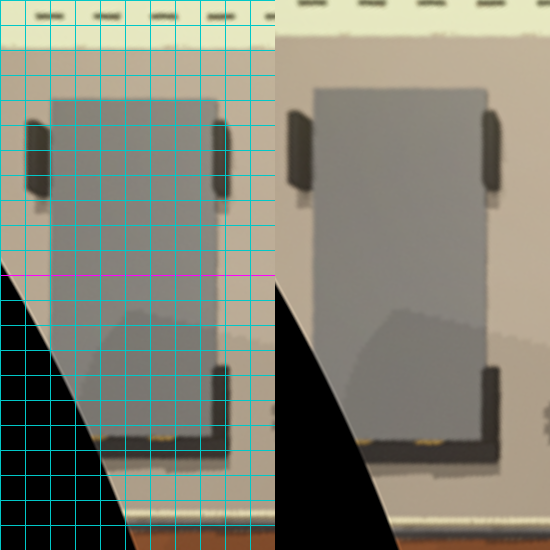

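```bash
cat >> h.py <<'E'
S0=D0+.0013*PX+.1493*PY+.003*PZ
E
python3 - <<'E'
from h import *
from station import r
s=r.sense();print(s['joints'],delta(s,S0+.15*PZ,toolrot(60)))
E
```

```text
[ -10.19745203    8.65645353  -26.23447583   -8.13533402  -25.62191188
 -142.9494371 ] (array([ -1.87,   6.02, -13.79]), array([-3.645, -0.005,  0.009]))
```

Request:
play_rows --plan '[[[-0.9,1.5,-3.5,-0.9,0,0],[-1.9,3,-7,-1.8,0,0],[-1.9,4.5,-10.5,-2.7,0,0],[-1.9,6,-13.8,-3.65,0,0],[-1.9,6,-13.8,-3.65,0,0]]]' --hand 1

```text
time_s: 9.02
tcp_pos: [0.5341, -0.0857, 0.2073]
ee_rot: [[0.493, 0.477, 0.727], [-0.026, 0.844, -0.535], [-0.869, 0.245, 0.429]]
wrist_force: [-0.1, -1.3, -0.4]
gripper_width: 0.995
```

```bash
python3 - <<'E'
from h import *
import pickle
from station import r
s=r.sense();print(s['joints'],delta(s,S0+.15*PZ,toolrot(60)))
r.capture("top")
W=wcal(r);im,d=r.capture("wrist");cv2.imwrite("pics/w5.png",im);pickle.dump(W,open("pics/w5.pkl","wb"))
k=2.5
c=rect(W,im,15,-110,110,90,200,k);c=grid(c,110,200,k,10)
d=rect(W,im,3,-110,110,90,200,k);
cv2.imwrite("pics/r5.png",np.hstack([c,d]))
s=r.sense();print(s['joints'],delta(s,S0+.15*PZ,toolrot(60)))
E
```

```text
[  10.74716529    1.78895261  -42.60579939   22.41983725  -17.98398903
 -153.21166554] (array([-0.17, -0.04,  0.25]), array([ 0.031, -0.035,  0.016]))
[  10.5748494     1.81122385  -42.4608993    22.27978677  -18.01472617
 -153.18967398] (array([-0.15,  0.04,  0.1 ]), array([ 0.003, -0.027,  0.017]))
```

View pics/r5.png

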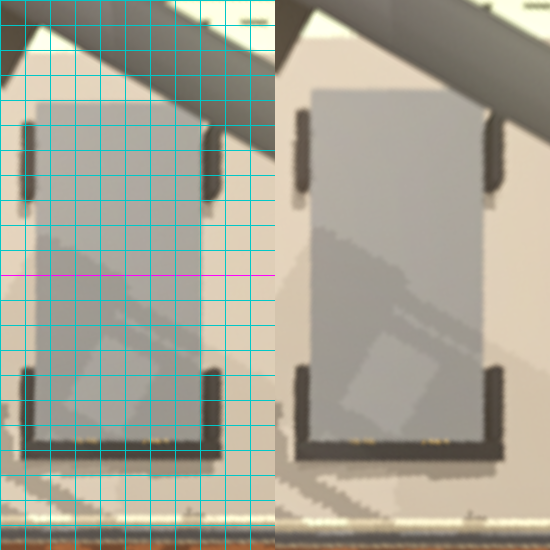

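View pics/w5.png

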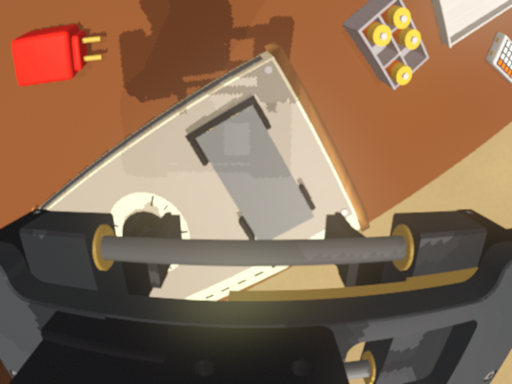

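```bash
cat >> h.py <<'E'
S0=D0+.0012*PX+.1505*PY+.003*PZ
def down(yaw):
    a=np.radians(yaw);y=np.array([np.cos(a),np.sin(a),0]);x=np.array([0,0,-1.]);return np.stack([x,y,np.cross(x,y)],1)
E
python3 - <<'E'
from h import *
from station import r
s=r.sense();print(s['joints'],delta(s,[.5085,.346,.16],down(104.3)))
E
```

```text
[  10.5748494     1.81122385  -42.4608993    22.27978677  -18.01472617
 -153.18967398] (array([  1.7 ,  34.01, -27.32]), array([-4.628,  3.035, -0.333]))
```

Request:
play_rows --plan '[[[0,3.4,-2.7,-0.46,0.3,-0.03],[0,6.8,-5.5,-0.93,0.6,-0.07],[0,10.2,-8.2,-1.39,0.9,-0.1],[0.2,13.6,-10.9,-1.85,1.2,-0.13],[0.5,17,-13.6,-2.3,1.5,-0.17]]]'

```text
time_s: 9.75
tcp_pos: [0.5207, 0.1297, 0.1878]
ee_rot: [[0.261, 0.148, 0.954], [0.039, 0.986, -0.163], [-0.965, 0.08, 0.251]]
wrist_force: [-0.1, -0.3, -0.1]
gripper_width: 0.998
```

```bash
python3 - <<'E'
from h import *
from station import r
s=r.sense();print(s['joints'],delta(s,[.5085,.346,.16],down(104.3)))
E
```

```text
[  35.06958714    7.92557306  -30.19371758   10.87519119  -38.63084015
 -141.90259006] (array([ 3.22, 20.92, -5.4 ]), array([-2.327,  1.532, -0.16 ]))
```

Request:
play_rows --plan '[[[0.5,4.2,-1.1,-0.46,0.3,-0.03],[1.1,8.4,-2.2,-0.93,0.6,-0.07],[1.8,12.6,-3.3,-1.39,0.9,-0.1],[2.5,16.8,-4.4,-1.85,1.2,-0.13],[3.2,20.9,-5.4,-2.33,1.53,-0.16]]]'

```text
time_s: 10.38
tcp_pos: [0.5087, 0.3459, 0.1595]
ee_rot: [[-0.0, -0.248, 0.969], [-0.001, 0.969, 0.248], [-1.0, -0.0, -0.001]]
wrist_force: [0.5, 0.3, -0.2]
gripper_width: 1.002
```

```bash
python3 - <<'E'
from h import *
import pickle
from station import r
r.capture("top");r.capture("top")
s=r.sense();print(s['joints'],delta(s,[.5085,.346,.16],down(104.3)))
W=wcal(r);im,d=r.capture("wrist");cv2.imwrite("pics/w6.png",im);pickle.dump(W,open("pics/w6.pkl","wb"))
E
```

```text
[ 4.93774976e+01  2.41599496e+01 -5.94916160e+00  3.53637236e-02
 -5.98678441e+01 -1.25010340e+02] (array([-0.2 , -0.21, -0.17]), array([0.008, 0.004, 0.001]))
```

View pics/w6.png

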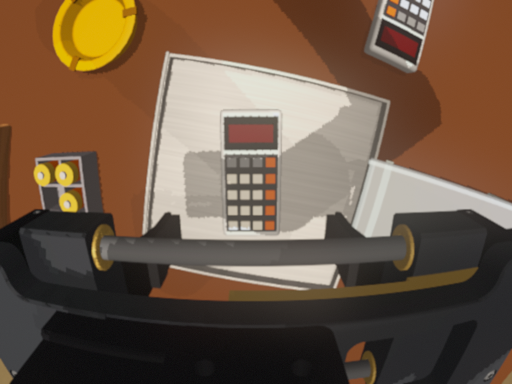

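```bash
python3 - <<'E'
from h import *
import pickle
W=pickle.load(open("pics/w6.pkl","rb"));im=cv2.imread("pics/w6.png")
n=np.array([0,0,1.])
c=np.array([fhit(W,uv,np.array([0,0,.025]),n) for uv in [(221,111),(281,111),(281.5,233),(223.5,234)]])
print(c.round(4),c.mean(0),cv2.minAreaRect(c[:,:2].astype(np.float32)))
from station import r
s=r.sense();print(s['tcp_pos'])
cv2.imwrite("pics/c6.png",cv2.resize(im[95:250,205:300],None,fx=5,fy=5)[:600])
E
```

```text
[[0.4518 0.3016 0.025 ]
 [0.4372 0.3589 0.025 ]
 [0.5617 0.3942 0.025 ]
 [0.5784 0.3334 0.025 ]] [0.50729004 0.34703965 0.025     ] ((0.5071415305137634, 0.3464704751968384), (0.1305272877216339, 0.06303216516971588), 15.401531219482422)
[0.50904833 0.34634373 0.15836696]
```

View pics/c6.png

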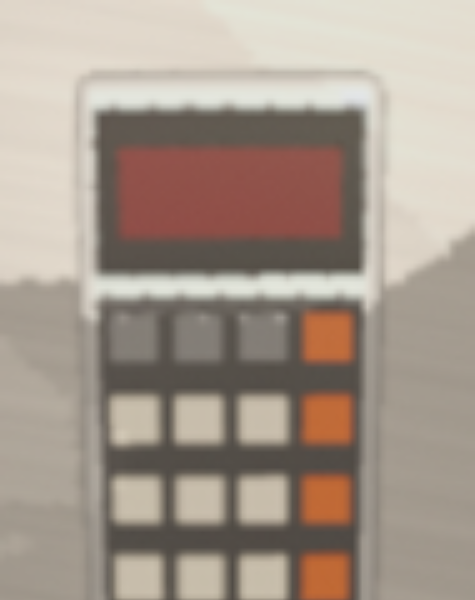

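Request:
play_rows --plan '[[[4,0,0,0,0,0],[8,0,0,0,0,0],[12,0,0,0,0,0],[14,0,0,0,0,0],[14,0,0,0,0,0]]]'

```text
time_s: 11.15
tcp_pos: [0.5081, 0.3426, 0.0186]
ee_rot: [[-0.001, -0.245, 0.97], [-0.003, 0.97, 0.245], [-1.0, -0.003, -0.002]]
wrist_force: [0.7, -0.5, 1.2]
gripper_width: 0.999
```

```bash
python3 - <<'E'
from h import *
from station import r
r.capture("top")
s=r.sense();print(s['joints'],s['tcp_pos'],delta(s,[.509,.3465,.0055],down(104.5)))
E
```

```text
[  49.17638356   32.75642002  -14.41922036    0.18024024  -42.81397535
 -125.10200367] [0.50894911 0.34368862 0.02018372] (array([1.47, 0.27, 0.07]), array([-0.029,  0.008,  0.009]))
```

Request:
play_rows --plan '[[[0.7,0.25,0,0,0,0],[1.4,0.25,0,0,0,0],[1.4,0.25,0,0,0,0]]]'

```text
time_s: 11.58
tcp_pos: [0.5078, 0.3472, 0.0061]
ee_rot: [[0.002, -0.247, 0.969], [-0.001, 0.969, 0.247], [-1.0, -0.001, 0.002]]
wrist_force: [0.3, -0.2, -0.4]
gripper_width: 0.999
```

Request:
play_rows --plan '[[[0,0,0,0,0,0],[0,0,0,0,0,0],[0,0,0,0,0,0],[0,0,0,0,0,0],[0,0,0,0,0,0]]]' --hand 0

```text
time_s: 12.2
tcp_pos: [0.5081, 0.3472, 0.0066]
ee_rot: [[0.003, -0.247, 0.969], [-0.001, 0.969, 0.247], [-1.0, -0.001, 0.002]]
wrist_force: [0.0, -0.6, 2.6]
gripper_width: 0.709
```

```bash
python3 - <<'E'
from h import *
from station import r
r.capture("top")
s=r.sense();print(s['joints'],s['tcp_pos'],s['gripper_width']*87,s['wrist_force'],delta(s,[.509,.3465,.0055],down(104.5)))
E
```

```text
[  49.46599075   33.88390899  -14.81478524    0.20059572  -41.23313384
 -125.29137493] [0.50810636 0.34723064 0.00659383] 62.01851875795118 [-0.74210013 -0.58531344  1.03281052] (array([ 0.11, -0.09,  0.07]), array([-0.017,  0.013,  0.007]))
```

Request:
play_rows --plan '[[[-1.5,0,0,0,0,0],[-5,0,0,0,0,0],[-9,0,0,-0.9,0,0],[-13,0,0,-1.8,0,0],[-15,0,0,-2.7,0,0]]]'

```text
time_s: 12.88
tcp_pos: [0.5082, 0.3482, 0.1597]
ee_rot: [[0.006, -0.664, 0.747], [0.003, 0.747, 0.664], [-1.0, -0.001, 0.006]]
wrist_force: [-0.0, -0.3, -3.7]
gripper_width: 0.709
```

```bash
python3 - <<'E'
from h import *
from station import r
r.capture("top")
s=r.sense();print(s['joints'],s['tcp_pos'],s['gripper_width']*87,s['wrist_force'],delta(s,S0+[-.05,0,.12],down(-93)))
E
```

```text
[ 49.51177587  23.68510498  -6.1857444    0.2113121  -59.59262053
 -97.76673373] [0.5091578  0.34878139 0.1619048 ] 61.47387249288226 [1.0630734  0.78092769 0.7354631 ] (array([ -3.97, -36.08, -25.48]), array([-13.515,   0.014,   0.071]))
```

Request:
play_rows --plan '[[[-0.3,-2.4,-1.7,-0.9,0,0],[-0.6,-4.8,-3.4,-1.8,0,0],[-0.9,-7.2,-5.1,-2.7,0,0],[-1.2,-9.6,-6.8,-3.6,0,0],[-1.5,-12,-8.5,-4.5,0,0]]]'

```text
time_s: 13.55
tcp_pos: [0.5225, 0.2001, 0.171]
ee_rot: [[0.001, -0.998, 0.062], [-0.0, 0.062, 0.998], [-1.0, -0.001, -0.0]]
wrist_force: [0.5, -0.6, -3.0]
gripper_width: 0.708
```

```bash
python3 - <<'E'
from h import *
from station import r
s=r.sense();print(s['joints'],s['tcp_pos'],s['gripper_width']*87,s['wrist_force'],delta(s,S0+[-.05,0,.12],down(-93)))
E
```

```text
[ 37.59028655  18.13908602 -13.31645886   0.07911776 -58.496772
 -41.15992777] [0.52246379 0.20008746 0.17104226] 61.58375874833635 [ 0.49806756 -0.57117256 -2.96912083] (array([ -2.86,  -5.52, -28.74]), array([-9.053e+00, -8.000e-03,  5.000e-03]))
```

Request:
play_rows --plan '[[[-0.3,-0.6,-2.9,-0.9,0,0],[-0.6,-1.2,-5.8,-1.8,0,0],[-0.9,-1.7,-8.6,-2.7,0,0],[-1.2,-2.2,-11.5,-3.6,0,0],[-1.5,-2.8,-14.4,-4.5,0,0]]]'

```text
time_s: 14.18
tcp_pos: [0.5411, 0.0548, 0.1862]
ee_rot: [[0.001, -0.749, -0.662], [-0.0, -0.662, 0.749], [-1.0, -0.001, -0.001]]
wrist_force: [0.2, 0.2, -3.0]
gripper_width: 0.709
```

```bash
python3 - <<'E'
from h import *
from station import r
s=r.sense();print(s['joints'],s['tcp_pos'],s['gripper_width']*87,s['wrist_force'],delta(s,S0+.1*PZ,toolrot(-90)))
E
```

```text
[ 2.28886526e+01  1.58603184e+01 -1.42285937e+01  4.07817068e-02
 -5.98378094e+01  1.85647124e+01] [0.54109295 0.05477803 0.18616484] 61.692069334179806 [ 0.17854888  0.19020428 -3.04902352] (array([  1.98,   8.02, -11.9 ]), array([-4.437,  2.832, -1.185]))
```

Request:
play_rows --plan '[[[0,1.5,-2.3,-0.8,0.5,-0.2],[0,3,-4.6,-1.6,1.0,-0.43],[0.3,4.6,-6.9,-2.4,1.5,-0.64],[0.8,6.2,-9.2,-3.2,2.05,-0.85],[1.3,7.4,-11,-4,2.55,-1.07]]]'

```text
time_s: 14.8
tcp_pos: [0.5578, -0.0761, 0.1732]
ee_rot: [[0.457, -0.13, -0.88], [-0.043, -0.991, 0.124], [-0.889, -0.019, -0.458]]
wrist_force: [1.4, -1.5, -3.5]
gripper_width: 0.715
```

```bash
python3 - <<'E'
from h import *
from station import r
r.capture("top");
s=r.sense();print(s['joints'],s['tcp_pos'],s['gripper_width']*87,s['wrist_force'],delta(s,S0+.1*PZ,toolrot(-90)))
E
```

```text
[ 10.43803997   7.07767066 -44.01260437  29.55145228 -14.75664684
  44.7781414 ] [ 0.55256456 -0.07870496  0.16922539] 61.56156441416091 [-4.44657295 -2.92616833 -4.94361648] (array([ 0.62,  0.78, -0.63]), array([-0.431,  0.306, -0.128]))
```

Request:
play_rows --plan '[[[0.3,0.4,-0.3,-0.22,0.15,-0.06],[0.6,0.8,-0.6,-0.43,0.3,-0.13],[0.6,0.8,-0.6,-0.43,0.3,-0.13],[0.6,0.8,-0.6,-0.43,0.3,-0.13]]]'

```text
time_s: 15.35
tcp_pos: [0.5661, -0.0853, 0.1737]
ee_rot: [[0.499, -0.057, -0.865], [-0.024, -0.998, 0.052], [-0.866, -0.005, -0.499]]
wrist_force: [1.0, -0.4, -3.2]
gripper_width: 0.708
```

```bash
python3 - <<'E'
from h import *
import pickle
from station import r
W=wcal(r);im,d=r.capture("wrist");cv2.imwrite("pics/w7.png",im);pickle.dump(W,open("pics/w7.pkl","wb"))
s=r.sense();print(s['joints'],s['tcp_pos'],s['gripper_width']*87,s['wrist_force'],delta(s,S0+.1*PZ,toolrot(-90)))
E
```

```text
[  7.6572523    7.38540362 -45.38608857  34.14970424  -9.23188693
  46.60632983] [ 0.56623184 -0.08515666  0.17376567] 61.63658369444975 [-1.00823607  0.24315096 -2.80457386] (array([0.33, 0.27, 0.91]), array([-0.025,  0.003,  0.019]))
```

View pics/w7.png

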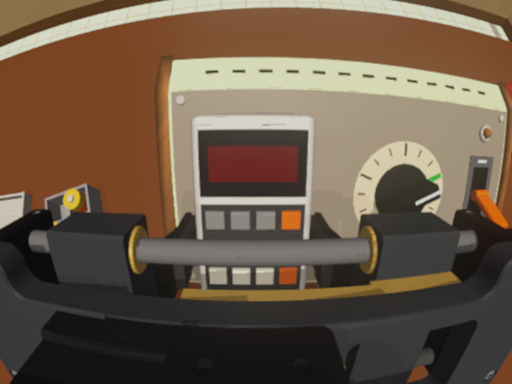

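```bash
cat > kin.py <<'E'
import numpy as np
from scipy.optimize import least_squares
from scipy.spatial.transform import Rotation as R
data=[([78.0135,22.0922,.38,-.0283,-68.4097,-14.8177],[.28154,.55733,.22145]),
([62.802,.4645,-30.737,8.547,-50.230,-33.036],[.3658,.2895,.2265]),
([27.815,-5.661,-41.613,10.325,-34.085,-29.392],[.4493,.0245,.2125]),
([-9.4196,18.9797,-25.47,-11.4346,-16.1948,-4.8728],[.5825,-.2393,.1109]),
([-9.4465,21.962,-24.5708,-12.8961,-14.1857,-3.409],[.5955,-.24,.0878]),
([49.466,33.8839,-14.8148,.2006,-41.233,-125.291],[.50811,.34723,.0066]),
([49.5118,23.6851,-6.1857,.2113,-59.5926,-97.7667],[.50916,.34878,.1619]),
([22.8887,15.8603,-14.2286,.0408,-59.8378,18.5647],[.54109,.05478,.18616]),
([7.6573,7.3854,-45.3861,34.1497,-9.2319,46.6063],[.56623,-.08516,.17377]),
([10.438,7.0777,-44.0126,29.5515,-14.7566,44.778],[.55256,-.0787,.16923])]
def fk(q,p):
    h1,x1,d,a2,x3,z3,L=p
    q=np.radians(q)
    Y=lambda a:R.from_euler('y',a).as_matrix(); X=lambda a:R.from_euler('x',a).as_matrix(); Z=lambda a:R.from_euler('z',a).as_matrix()
    R1=Z(q[0]);t=R1@np.array([x1,d,h1])
    R2=R1@Y(q[1]);t=t+R2@np.array([0,0,a2])
    R3=R2@Y(-q[2]);t=t+R3@np.array([x3,0,z3])
    R4=R3@X(s4*q[3]);R5=R4@Y(-q[4]);t=t+R5@np.array([L,0,0])
    R6=R5@X(s6*q[5])
    return t,R6
s4,s6=1,-1
if __name__=="__main__":
  best=None
  for s4 in(1,-1):
    f=lambda p:np.concatenate([fk(q,p)[0]-x for q,x in data])
    o=least_squares(f,[.35,.05,-.1,.4,.4,0,.25]);print(s4,o.x.round(4),np.abs(o.fun).max(),np.sqrt(np.mean(o.fun**2)))
E
python3 kin.py
```

```text
1 [-0.0305  0.1491 -0.1694  0.4499  0.2452  0.094   0.1697] 0.04457617376234734 0.026177238817315193
-1 [ 0.084   0.1035 -0.1557  0.4833  0.3037  0.0506  0.2512] 0.04081911660000111 0.020314869347139407
```

```bash
cat > kin.py <<'E'
import numpy as np
from scipy.optimize import least_squares
from scipy.spatial.transform import Rotation as R
from kd import data
E3=np.eye(3)
def rot(ax,a):return R.from_rotvec(np.array(ax)*a).as_matrix()
def fk(q,p,s):
    q=np.radians(q)
    T=np.eye(3);t=np.zeros(3)
    o=p.reshape(-1,3)
    ax=[(0,0,1),(0,1,0),(0,-1,0),(s[0],0,0),(0,-1,0),(s[1],0,0)]
    for i in range(6):
        t=t+T@o[i];T=T@rot(ax[i],q[i])
    return t+T@o[6],T
if __name__=="__main__":
  for s in [(1,1),(1,-1),(-1,1),(-1,-1)]:
    # orientation: fixed tool rot about x
    Q=[fk(q,np.zeros(21),s)[1].T@np.array(E) for q,x,E in data]
    M=R.from_matrix(Q).mean();er=[np.degrees((M.inv()*R.from_matrix(a)).magnitude()).round(1) for a in Q]
    f=lambda p:np.concatenate([(fk(q,p,s)[0]-x)*100 for q,x,E in data]+[1e-3*p])
    p0=np.zeros((7,3));p0[1]=[0,0,.3];p0[2]=[0,0,.4];p0[3]=[.4,0,0];p0[6]=[.2,0,0]
    o=least_squares(f,p0.ravel());e=o.fun[:3*len(data)]
    print(s,max(er),er,M.as_rotvec().round(2),np.abs(e).max());print(o.x.reshape(-1,3).round(3).tolist())
E
python3 - <<'E'
import re
# data with orientations from logs
rows=[([78.0135,22.0922,.38,-.0283,-68.4097,-14.8177],[.28154,.55733,.22145],[[-.0009,-.4511,-.8925],[-.002,-.8925,.4511],[-1,.0022,-.0001]]),
([62.802,.4645,-30.737,8.547,-50.230,-33.036],[.3658,.2895,.2265],[[0.172,-0.805,-0.567],[0.084,-0.562,0.823],[-0.982,-0.189,-0.029]]),
([27.815,-5.661,-41.613,10.325,-34.085,-29.392],[.4493,.0245,.2125],[[0.354,-0.929,-0.11],[0.073,-0.09,0.993],[-0.933,-0.359,0.036]]),
([-9.5195,18.9797,-25.47,-11.4346,-16.1948,-4.8728],[.5825,-.2393,.1109],[[0.496,-0.787,0.367],[-0.027,0.409,0.912],[-0.868,-0.463,0.181]]),
([-9.4465,21.962,-24.5708,-12.8961,-14.1857,-3.409],[.5955,-.24,.0878],[[0.496,-0.787,0.367],[-0.027,0.409,0.912],[-0.868,-0.462,0.181]]),
([-9.322,21.892,-24.5935,-12.978,-14.289,-138.684],[.5953,-.2383,.088],[[0.495,0.817,0.294],[-0.025,0.352,-0.936],[-0.868,0.456,0.195]]),
([10.747,1.789,-42.606,22.42,-17.984,-153.212],[.5341,-.0857,.2073],[[0.493,0.477,0.727],[-0.026,0.844,-0.535],[-0.869,0.245,0.429]]),
([35.0696,7.9256,-30.1937,10.8752,-38.6308,-141.9026],[.5207,.1297,.1878],[[0.261,0.148,0.954],[0.039,0.986,-0.163],[-0.965,0.08,0.251]]),
([49.466,33.8839,-14.8148,.2006,-41.233,-125.291],[.50811,.34723,.0066],[[0.003,-0.247,0.969],[-0.001,0.969,0.247],[-1.0,-0.001,0.002]]),
([37.5903,18.1391,-13.3165,.0791,-58.4968,-41.1599],[.52246,.20009,.17104],[[0.001,-0.998,0.062],[-0.0,0.062,0.998],[-1.0,-0.001,-0.0]]),
([22.8887,15.8603,-14.2286,.0408,-59.8378,18.5647],[.54109,.05478,.18616],[[0.001,-0.749,-0.662],[-0.0,-0.662,0.749],[-1.0,-0.001,-0.001]]),
([7.6573,7.3854,-45.3861,34.1497,-9.2319,46.6063],[.56615,-.08523,.17373],[[0.499,-0.057,-0.865],[-0.024,-0.998,0.052],[-0.866,-0.005,-0.499]])]
open("kd.py","w").write("data="+repr(rows))
E
python3 kin.py
```

```text
(1, 1) 151.1 [np.float64(39.5), np.float64(66.1), np.float64(52.7), np.float64(42.0), np.float64(42.1), np.float64(48.1), np.float64(87.4), np.float64(84.3), np.float64(99.9), np.float64(92.1), np.float64(27.4), np.float64(151.1)] [-1.74 -0.    0.  ] 3.1388750623391344
[[0.035, -0.005, 0.017], [0.035, -0.666, 0.124], [0.048, 0.096, 0.535], [0.096, 0.297, -0.134], [0.275, -0.185, 0.105], [-0.02, 0.315, -0.021], [0.263, 0.003, -0.01]]
(1, -1) 62.5 [np.float64(6.3), np.float64(13.5), np.float64(15.7), np.float64(28.8), np.float64(31.8), np.float64(32.2), np.float64(38.8), np.float64(16.6), np.float64(5.9), np.float64(6.2), np.float64(6.2), np.float64(62.5)] [-1.68 -0.02 -0.02] 3.2409067399197617
[[0.038, -0.004, -0.046], [0.025, -0.262, 0.149], [0.029, -0.033, 0.545], [0.655, -0.001, -0.095], [-0.291, 0.108, 0.092], [0.236, 0.042, -0.019], [0.012, 0.008, 0.005]]
(-1, 1) 100.9 [np.float64(48.2), np.float64(84.6), np.float64(77.4), np.float64(28.3), np.float64(25.4), np.float64(64.1), np.float64(35.0), np.float64(57.7), np.float64(90.8), np.float64(100.9), np.float64(18.6), np.float64(74.6)] [-1.89  0.    0.  ] 0.005546363447181402
[[-0.0, -0.0, 0.08], [0.0, -0.0, 0.08], [0.0, 0.0, 0.565], [0.212, -0.0, -0.0], [0.21, -0.08, 0.0], [0.154, -0.079, -0.0], [0.153, -0.0, -0.0]]
(-1, -1) 0.0 [np.float64(0.0), np.float64(0.0), np.float64(0.0), np.float64(0.0), np.float64(0.0), np.float64(0.0), np.float64(0.0), np.float64(0.0), np.float64(0.0), np.float64(0.0), np.float64(0.0), np.float64(0.0)] [-1.57  0.    0.  ] 0.005332291109771958
[[0.0, 0.0, 0.08], [0.0, 0.0, 0.08], [0.0, -0.0, 0.565], [0.212, -0.0, -0.0], [0.21, -0.08, 0.0], [0.153, -0.08, -0.0], [0.153, 0.0, -0.0]]
```

```bash
cat > ik.py <<'E'
from kin import *
from h import *
p=np.array([[0,0,.08],[0,0,.08],[0,0,.565],[.212,0,0],[.21,-.08,0],[.153,-.08,0],[.153,0,0]]).ravel()
S=(-1,-1)
f_=lambda pp:np.concatenate([(fk(q,pp,S)[0]-x)*100 for q,x,E in data]+[1e-3*pp])
p=least_squares(f_,p).x
M=R.from_rotvec([-np.pi/2,0,0]).as_matrix()
LO=np.array([-179.8,-69.2,-61.2,-181.2,-171.1,-177.4]);HI=np.array([179.8,118.1,80.6,117.6,-9.2,177.4])
def FK(q):
    t,T=fk(q,p,S);return t,T@M
def IK(pos,rot,n=60,seeds=None,w=.3):
    rng=np.random.default_rng(0);sols=[]
    def f(q):
        t,T=FK(q);return np.r_[(t-pos),w*R.from_matrix(T.T@rot).as_rotvec()]
    ss=[np.array(s) for s in (seeds or [])]+[LO+(HI-LO)*rng.random(6) for _ in range(n)]
    for s0 in ss:
        s0=np.clip(s0,LO+.1,HI-.1)
        o=least_squares(f,s0,bounds=(LO,HI),xtol=1e-10)
        e=np.linalg.norm(o.fun)
        if e<3e-4 and not any(np.abs(o.x-b).max()<1 for b in sols):sols.append(o.x)
    return sols
E
python3 - <<'E'
from ik import *
for a in(-90,90):
  for h in (.15,.1,.06,.03,.005):
    for q in IK(S0+h*PZ,toolrot(a),80):print(a,h,q.round(1))
E
```

```text
-90 0.15 [ 10.7   1.6 -42.8  23.  -17.7  56. ]
90 0.15 [  10.6    1.6  -42.8   23.   -17.7 -124. ]
```

```bash
cat >> ik.py <<'E'
def tilt(delta,a=-90):
    "tool on panel, leaning delta deg from panel normal toward vertical"
    d=np.radians(delta);x=-np.sin(d)*PX-np.cos(d)*PZ;y=PY*np.sign(a);return np.stack([x,y,np.cross(x,y)],1)
E
python3 - <<'E'
from ik import *
seed=[[10.7,1.6,-42.8,23,-17.7,56],[10,15,-25,5,-40,60]]
for dl in (8,12,15,20):
  for h in (.12,.05,.004):
    for q in IK(S0+h*PZ,tilt(dl),25,seed):print(dl,h,q.round(1))
# table regrasp
for dl in (12,15,20):
  d=np.radians(dl);yaw=np.radians(-3.1)
  x=Rz@np.array([-np.sin(d),0,-np.cos(d)]);y=-PY;T=np.stack([x,y,np.cross(x,y)],1)
  for pos in([.45,.03,.005],[.45,.03,.1],[.42,-.0,.005]):
    for q in IK(np.array(pos),T,25,seed):print("tab",dl,pos,q.round(1))
from station import r
C=cal(r,"top")
im=cv2.imread("pics/top0.png")
for nm,uv,z in[("ash",(225,238),.028),("plug",(332,243),.04),("caddy",(226,170),.05)]:print(nm,hit(C,uv,z))
E
```

```text
8 0.12 [ 10.3   7.6 -33.   10.5 -28.3  68.3]
8 0.05 [  9.   15.4 -34.4  13.9 -19.1  65.6]
8 0.004 [  7.9  20.7 -35.5  18.8 -12.9  61.3]
12 0.12 [  9.9   9.1 -28.7   7.  -34.8  71.9]
12 0.05 [  8.9  16.6 -29.3   8.2 -26.7  71.3]
12 0.004 [  8.2  21.7 -29.1   9.4 -21.7  70.4]
15 0.12 [  9.5  10.3 -25.7   5.1 -39.4  73.9]
15 0.05 [  8.6  17.7 -26.    5.7 -31.8  73.8]
15 0.004 [  8.   22.6 -25.6   6.3 -27.2  73.6]
20 0.12 [  8.9  12.5 -21.1   2.8 -46.7  76.3]
20 0.05 [  8.1  19.5 -21.1   3.  -39.6  76.7]
20 0.004 [  7.6  24.3 -20.4   3.2 -35.5  76.9]
tab 12 [0.45, 0.03, 0.005] [ 20.9  27.7 -27.3  -6.7 -46.2  71.1]
tab 12 [0.45, 0.03, 0.1] [ 21.   19.3 -22.8  -5.7 -59.1  69.3]
tab 12 [0.42, -0.0, 0.005] [ 18.8  25.7 -31.7  -6.4 -43.9  73.2]
tab 15 [0.45, 0.03, 0.005] [ 20.2  29.1 -24.9  -7.7 -50.2  72.4]
tab 15 [0.45, 0.03, 0.1] [ 20.2  20.8 -20.5  -6.6 -62.6  70.5]
tab 15 [0.42, -0.0, 0.005] [ 18.   27.1 -29.4  -7.2 -47.8  74.4]
tab 20 [0.45, 0.03, 0.005] [ 19.   31.5 -21.   -8.9 -56.5  74. ]
tab 20 [0.45, 0.03, 0.1] [ 19.1  23.5 -16.9  -8.  -68.4  72. ]
tab 20 [0.42, -0.0, 0.005] [ 16.9  29.5 -25.6  -8.3 -54.   76. ]
ash [0.38482451 0.13047809 0.028     ]
plug [ 0.37812088 -0.18602227  0.04      ]
caddy [0.58571708 0.13311383 0.05      ]
```

```bash
python3 - <<'E'
from ik import *
from station import r
s=r.sense();print(s['joints'],delta(s,[.43,-.02,.12],down(-93.1)))
E
```

```text
[  7.6572523    7.38540362 -45.38608857  34.14970424  -9.23188693
  46.60632983] (array([-2.3 , -5.71, 14.8 ]), array([-0.019, -2.997,  0.025]))
```

Request:
play_rows --plan '[[[-1.5,-1.2,2.5,0,-0.6,0],[-2.3,-2.5,6,0,-1.3,0],[-2.3,-3.7,9.5,0,-2,0],[-2.3,-4.9,12.5,0,-2.6,0],[-2.3,-5.7,14.8,0,-3,0]]]'

```text
time_s: 16.02
tcp_pos: [0.4302, -0.0191, 0.12]
ee_rot: [[-0.001, -0.055, -0.998], [0.006, -0.998, 0.055], [-1.0, -0.006, 0.001]]
wrist_force: [0.5, -0.5, -3.1]
gripper_width: 0.711
```

```bash
python3 - <<'E'
from ik import *
from station import r
r.capture("top");r.capture("top")
s=r.sense();print(s['joints'],s['tcp_pos'],s['gripper_width']*87,delta(s,[.43,-.02,.005],down(-93.1)))
E
```

```text
[ 18.97744613   9.70547316 -33.89864988  -0.40971464 -46.39502461
  68.13886663] [ 0.42960168 -0.01956792  0.11922595] 61.52394453701755 (array([11.42,  0.1 , -0.06]), array([-0.007,  0.011,  0.028]))
```

Request:
play_rows --plan '[[[3.5,0,0,0,0,0],[7,0,0,0,0,0],[9.5,0,0,0,0,0],[10.7,0,0,0,0,0],[10.7,0,0,0,0,0]]]'

```text
time_s: 16.75
tcp_pos: [0.4304, -0.02, 0.0129]
ee_rot: [[0.0, -0.055, -0.998], [0.004, -0.998, 0.055], [-1.0, -0.004, -0.0]]
wrist_force: [0.2, 0.7, -3.3]
gripper_width: 0.71
```

```bash
python3 - <<'E'
from ik import *
from station import r
r.capture("top")
s=r.sense();print(s['tcp_pos'],s['wrist_force'],delta(s,[.43,-.02,.005],down(-93.1)))
E
```

```text
[ 0.43086139 -0.01987228  0.01352925] [-0.95221719 -0.72724023 -3.20534078] (array([0.85, 0.02, 0.09]), array([-0.006, -0.009,  0.028]))
```

Request:
play_rows --plan '[[[0.3,0,0,0,0,0],[0.6,0,0,0,0,0],[0.85,0,0,0,0,0],[0.95,0,0,0,0,0],[0.95,0,0,0,0,0]]]'

```text
time_s: 17.42
tcp_pos: [0.4299, -0.02, 0.0036]
ee_rot: [[0.0, -0.055, -0.998], [0.004, -0.998, 0.055], [-1.0, -0.004, 0.0]]
wrist_force: [-0.5, 0.1, 0.3]
gripper_width: 0.708
```

Request:
play_rows --plan '[[[0,0,0,0,0,0],[0,0,0,0,0,0],[0,0,0,0,0,0],[0,0,0,0,0,0],[0,0,0,0,0,0]]]' --hand 1

```text
time_s: 18.05
tcp_pos: [0.4299, -0.02, 0.0035]
ee_rot: [[0.0, -0.056, -0.998], [0.005, -0.998, 0.056], [-1.0, -0.005, 0.0]]
wrist_force: [-0.2, 0.1, -0.0]
gripper_width: 0.997
```

```bash
python3 - <<'E'
from ik import *
import pickle
from station import r
W=wcal(r);im,d=r.capture("wrist");cv2.imwrite("pics/w8.png",im);pickle.dump(W,open("pics/w8.pkl","wb"))
s=r.sense();print(s['tcp_pos'],s['wrist_force'],s['gripper_width'])
im,d=r.capture("top");cv2.imwrite("pics/t8.png",im[100:340,90:420]);
C=cal(r,"top");P=cloud(C,d);m=(P[...,2]>.012)&(P[...,2]<.032)&(P[...,0]>.34)&(P[...,0]<.505)&(P[...,1]>-.07)&(P[...,1]<.03);Q=P[m];print(Q.min(0),Q.max(0),m.sum())
E
```

```text
[ 0.42992298 -0.02002083  0.0034741 ] [ 0.55911513 -0.24366302  0.79717121] 0.9949263061534132
[ 0.36138223 -0.04620869  0.01515994] [0.49694012 0.00768338 0.03013724] 127
```

View pics/w8.png

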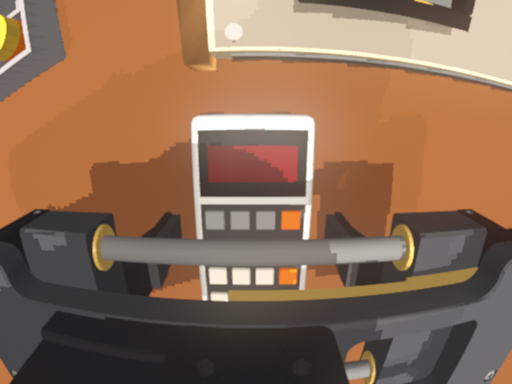

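View pics/t8.png

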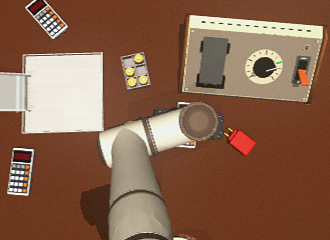

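```bash
python3 - <<'E'
from ik import *
import pickle
W=pickle.load(open("pics/w8.pkl","rb"))
E=down(-93.1);t=np.array([.4299,-.02,.0035])
for uv in [(193,120),(313,120),(252,117),(253,164),(199,132),(307,132)]:
    c=fhit(W,uv,np.array([0,0,.022]),np.array([0,0,1.]));print(uv,c.round(4),(E.T@(c-t)*1000).round(1))
E
```

```text
(193, 120) [0.4966 0.0055 0.022 ] [-18.5 -29.1 -65.2]
(313, 120) [ 0.4933 -0.0526  0.022 ] [-18.5  29.2 -65.1]
(252, 117) [ 0.496  -0.0232  0.022 ] [-18.5  -0.4 -66.2]
(253, 164) [ 0.473  -0.0224  0.022 ] [-18.5   0.  -43.2]
(199, 132) [0.4905 0.003  0.022 ] [-18.5 -26.2 -59.3]
(307, 132) [ 0.4876 -0.0495  0.022 ] [-18.5  26.3 -59.2]
```

Request:
play_rows --plan '[[[-0.4,0,0,0,0,0],[-0.4,0,0.12,0,-0.6,0],[-0.4,0,0.24,0,-1.2,0],[-0.1,0,0.24,0,-1.2,0],[-0.1,0,0.24,0,-1.2,0]]]'

```text
time_s: 18.77
tcp_pos: [0.4262, -0.0202, 0.0041]
ee_rot: [[-0.208, -0.056, -0.976], [0.016, -0.998, 0.054], [-0.978, -0.004, 0.209]]
wrist_force: [-0.3, 0.9, 0.3]
gripper_width: 1.001
```

```bash
cat >> ik.py <<'E'
def ttab(dl):
    d=np.radians(dl);x=Rz@np.array([-np.sin(d),0,-np.cos(d)]);y=-PY;return np.stack([x,y,np.cross(x,y)],1)
E
python3 - <<'E'
from ik import *
from station import r
r.capture("top")
s=r.sense();print(s['tcp_pos'],s['wrist_force'],delta(s,[.4275,-.02,.0045],ttab(12)))
E
```

```text
[ 0.42607326 -0.02018255  0.00428211] [-0.98215343  0.09964051 -0.59576616] (array([-0.05, -0.03, -0.13]), array([-0.004,  0.005,  0.025]))
```

Request:
play_rows --plan '[[[0,0,-0.12,0,0,0],[0,0,-0.12,0,0,0]]]'

```text
time_s: 19.08
tcp_pos: [0.4284, -0.0199, 0.0044]
ee_rot: [[-0.207, -0.055, -0.977], [0.016, -0.998, 0.053], [-0.978, -0.005, 0.208]]
wrist_force: [-0.3, -0.4, 0.4]
gripper_width: 1.004
```

Request:
play_rows --plan '[[[0,0,0,0,0,0],[0,0,0,0,0,0],[0,0,0,0,0,0],[0,0,0,0,0,0],[0,0,0,0,0,0]]]' --hand 0

```text
time_s: 19.7
tcp_pos: [0.4287, -0.02, 0.0042]
ee_rot: [[-0.208, -0.056, -0.977], [0.016, -0.998, 0.053], [-0.978, -0.005, 0.208]]
wrist_force: [0.3, -0.3, 1.0]
gripper_width: 0.709
```

```bash
python3 - <<'E'
from ik import *
from station import r
s=r.sense();print(s['tcp_pos'],s['wrist_force'],s['gripper_width']*87,delta(s,[.4275,-.02,.0045],ttab(12)))
E
```

```text
[ 0.42867307 -0.01995546  0.0042311 ] [ 0.34594075 -0.29570221  0.97076658] 61.70058071646207 (array([-0.  ,  0.01,  0.12]), array([-0.003,  0.001,  0.027]))
```

```bash
python3 - <<'E'
from ik import *
from station import r
s=r.sense()
print(delta(s,[.4287,-.03,.16],ttab(6)))
print(delta(s,S0+.004*PX+.10*PZ,tilt(12)))
E
```

```text
(array([-15.25,   0.93,   3.19]), array([-0.004,  0.601,  0.027]))
(array([-18.96,   5.94, -10.1 ]), array([-0.01 ,  3.001,  0.026]))
```

Request:
play_rows --plan '[[[-2,0,0.4,0,0,0],[-6,0,1.2,0,0,0],[-10.5,0.5,2,0,0.3,0],[-14.5,1,2,0,0.9,0],[-17.5,2,-1,0,1.6,0]]]'

```text
time_s: 20.32
tcp_pos: [0.4732, -0.0433, 0.1749]
ee_rot: [[0.074, -0.055, -0.996], [0.002, -0.998, 0.055], [-0.997, -0.006, -0.074]]
wrist_force: [1.6, -0.1, -3.9]
gripper_width: 0.716
```

```bash
python3 - <<'E'
from ik import *
from station import r
s=r.sense();print(s['tcp_pos'],s['gripper_width']*87,s['wrist_force'],s['joints'])
print(delta(s,S0+.004*PX+.10*PZ,tilt(12)))
E
```

```text
[ 0.4732231  -0.04331026  0.17486054] 62.3163071521266 [ 1.57803978 -0.10757743 -3.86713041] [ 15.11636872   7.773773   -27.37724527   1.31933729 -50.71158883
  70.9074953 ]
(array([ 1.31,  3.94, -9.17]), array([-0.013,  1.374,  0.031]))
```

Request:
play_rows --plan '[[[-0.3,1,-2.5,0,0.4,0],[0,2,-5,0,0.8,0],[0.6,3,-7.5,0,1.1,0.02],[1.3,3.9,-9.2,0,1.37,0.03],[1.3,3.9,-9.2,0,1.37,0.03]]]'

```text
time_s: 20.95
tcp_pos: [0.5621, -0.088, 0.1643]
ee_rot: [[0.298, -0.058, -0.953], [-0.018, -0.998, 0.055], [-0.954, 0.001, -0.298]]
wrist_force: [0.7, 0.5, -3.5]
gripper_width: 0.709
```

```bash
python3 - <<'E'
from ik import *
from station import r
import pickle
r.capture("top");r.capture("top")
W=wcal(r);im,d=r.capture("wrist");cv2.imwrite("pics/w9.png",im);pickle.dump(W,open("pics/w9.pkl","wb"))
s=r.sense();print(s['tcp_pos'],s['gripper_width']*87,s['wrist_force'],s['joints'])
pickle.dump(s,open("pics/s9.pkl","wb"))
print(delta(s,S0+.004*PX+.10*PZ,tilt(12)))
E
```

```text
[ 0.5633445  -0.08717635  0.16620619] 61.7960825909304 [-0.386555   -0.07011135 -3.85537683] [  9.5277516   11.70193788 -28.19501175   7.08036492 -33.1202799
  71.87507811]
(array([-0.21,  0.05, -0.07]), array([-0.013,  0.04 , -0.007]))
```

View pics/w9.png

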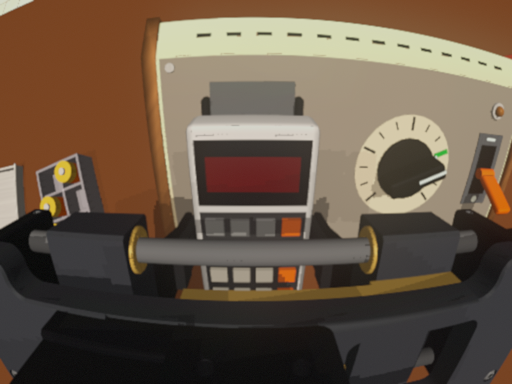

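```bash
python3 - <<'E'
from ik import *
import pickle
W=pickle.load(open("pics/w9.pkl","rb"));im=cv2.imread("pics/w9.png");s=pickle.load(open("pics/s9.pkl","rb"))
cv2.imwrite("pics/c9.png",cv2.resize(im[70:140,175:340],None,fx=4.8,fy=4.8,interpolation=cv2.INTER_CUBIC))
print("tcp rel seat",(RP.T@(s['tcp_pos']-S0)*1000).round(1))
for uv in [(210.5,82),(295,82),(211,95),(296,95)]:print("pad",uv,(RP.T@(fhit(W,uv,S0,PZ)-S0)*1000).round(1))
k=s['tcp_pos']+PZ*.0178
for uv in [(191,126),(317,126),(254,119)]:print("calc",uv,(RP.T@(fhit(W,uv,k,PZ)-S0)*1000).round(1))
E
```

```text
tcp rel seat [ 2.9  0.5 98.1]
pad (210.5, 82) [74.9 34.   0. ]
pad (295, 82) [ 74.7 -34.    0. ]
pad (211, 95) [64.1 34.   0. ]
pad (296, 95) [ 63.8 -35.2   0. ]
calc (191, 126) [ 70.9  27.5 115.9]
calc (317, 126) [ 70.7 -27.9 115.9]
calc (254, 119) [ 73.5  -0.2 115.9]
```

View pics/c9.png

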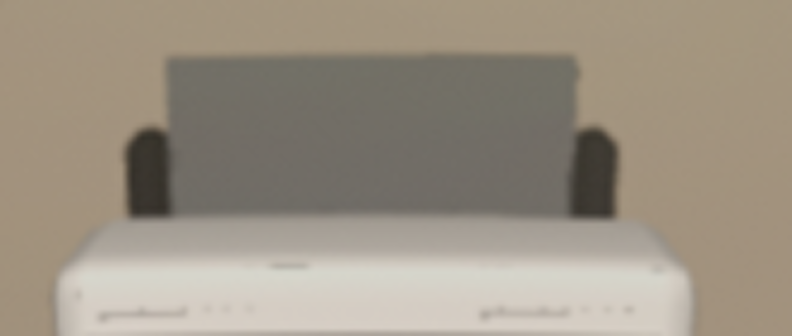

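```bash
cat > st.py <<'E'
from ik import *
from station import r
import sys
def st(cx,under,n=1):
    for _ in range(n):r.capture("top")
    s=r.sense();v=RP.T@(s['tcp_pos']-S0)*1000
    print("tcp rel seat",v.round(2),"calc",(v+[.2,0,6.8]).round(2),"F panel",(RP.T@s['wrist_force']).round(1),"w",(s['gripper_width']*87).round(1),"j5",s['joints'][4].round(1))
    print(delta(s,S0+(cx-.2)/1000*PX+(under+4.2)/1000*PZ,tilt(12)))
if __name__=="__main__":st(float(sys.argv[1]),float(sys.argv[2]))
E
python3 st.py 4 20
```

```text
Traceback (most recent call last):
  File "st.py", line 9, in <module>
    if __name__=="__main__":st(float(sys.argv[1]),float(sys.argv[2]))
                            ~~^^^^^^^^^^^^^^^^^^^^^^^^^^^^^^^^^^^^^^^
  File "st.py", line 7, in st
    print("tcp rel seat",v.round(2),"calc",(v+[.2,0,6.8]).round(2),"F panel",(RP.T@s['wrist_force']).round(1),"w",(s['gripper_width']*87).round(1),"j5",s['joints'][4].round(1))
                                                                                                                  ^^^^^^^^^^^^^^^^^^^^^^^^^^^^^
AttributeError: 'float' object has no attribute 'round'
```

```bash
sed -i "s/(s\['gripper_width'\]\*87).round(1)/round(s['gripper_width']*87,1)/" st.py; python3 st.py 4 20
```

```text
tcp rel seat [ 3.57  0.73 98.35] calc [  3.77   0.73 105.15] F panel [-1.8  0.1 -3.7] w 61.7 j5 -33.1
(array([ 7.24,  0.06, -1.6 ]), array([-0.011,  0.032, -0.006]))
```

Request:
play_rows --plan '[[[1.8,0,-0.4,0,0.03,0],[3.6,0.05,-0.8,0,0.03,0],[5.4,0.05,-1.2,0,0.03,0],[7.2,0.05,-1.6,0,0.03,0],[7.2,0.05,-1.6,0,0.03,0]]]'

```text
time_s: 21.82
tcp_pos: [0.6006, -0.0902, 0.1005]
ee_rot: [[0.305, -0.057, -0.951], [-0.019, -0.998, 0.054], [-0.952, 0.001, -0.305]]
wrist_force: [-0.8, 0.1, -3.0]
gripper_width: 0.709
```

```bash
python3 st.py 4 2
```

```text
tcp rel seat [ 3.18 -0.39 23.34] calc [ 3.38 -0.39 30.14] F panel [-0.9 -0.5 -2.1] w 62.1 j5 -24.4
(array([ 1.66, -0.04, -0.42]), array([-0.012,  0.013, -0.01 ]))
```

Request:
play_rows --plan '[[[0.3,0,-0.1,0,0,0],[0.7,0,-0.2,0,0.01,0],[1.1,-0.03,-0.3,0,0.01,0],[1.5,-0.03,-0.38,0,0.01,0],[1.5,-0.03,-0.38,0,0.01,0]]]'

```text
time_s: 22.5
tcp_pos: [0.6092, -0.0902, 0.0892]
ee_rot: [[0.309, -0.057, -0.949], [-0.018, -0.998, 0.054], [-0.951, 0.001, -0.31]]
wrist_force: [-0.6, -0.2, -3.0]
gripper_width: 0.71
```

```bash
python3 st.py 4 0
```

```text
tcp rel seat [4.31 0.05 8.6 ] calc [ 4.51  0.05 15.4 ] F panel [-1.3 -0.1 -2.4] w 61.6 j5 -22.6
(array([ 0.44,  0.  , -0.04]), array([-0.012, -0.006, -0.008]))
```

Request:
play_rows --plan '[[[0.1,0,0,0,0,0],[0.2,0,0,0,0,0],[0.3,0,0,0,0,0],[0.35,0,0,0,0,0]]]'

```text
time_s: 23.05
tcp_pos: [0.6104, -0.0902, 0.0862]
ee_rot: [[0.31, -0.056, -0.949], [-0.018, -0.998, 0.054], [-0.951, 0.001, -0.31]]
wrist_force: [0.0, 0.0, -2.9]
gripper_width: 0.709
```

```bash
python3 st.py 1 0
```

```text
tcp rel seat [3.7  0.01 5.26] calc [3.900e+00 1.000e-02 1.206e+01] F panel [-0.8 -0.2 -2.4] w 61.9 j5 -22.2
(array([0.16, 0.  , 0.26]), array([-0.012, -0.008, -0.007]))
```

Request:
play_rows --plan '[[[0.02,0,0.1,0,0,0],[0.04,0,0.2,0,0,0],[0.06,0,0.28,0,0,0],[0.06,0,0.28,0,0,0]]]'

```text
time_s: 23.6
tcp_pos: [0.6078, -0.09, 0.0848]
ee_rot: [[0.31, -0.056, -0.949], [-0.018, -0.998, 0.053], [-0.951, 0.001, -0.31]]
wrist_force: [-0.4, -0.2, -3.5]
gripper_width: 0.71
```

```bash
python3 st.py 0 0
```

```text
tcp rel seat [0.89 0.03 5.34] calc [ 1.09  0.03 12.14] F panel [-0.9  0.2 -3.2] w 61.9 j5 -21.8
(array([0.13, 0.  , 0.08]), array([-0.012, -0.009, -0.007]))
```

Request:
play_rows --plan '[[[0.01,0,0.05,0,0,0],[0.02,0,0.1,0,0,0],[0.02,0,0.1,0,0,0]]]'

```text
time_s: 24.02
tcp_pos: [0.6074, -0.09, 0.0846]
ee_rot: [[0.311, -0.056, -0.949], [-0.018, -0.998, 0.053], [-0.95, 0.0, -0.311]]
wrist_force: [-0.4, -0.4, -2.3]
gripper_width: 0.711
```

```bash
python3 st.py 0 0
```

```text
tcp rel seat [0.28 0.11 5.39] calc [ 0.48  0.11 12.19] F panel [-0.1  0.1 -2.7] w 61.8 j5 -21.6
(array([0.13, 0.01, 0.02]), array([-0.012, -0.013, -0.007]))
```

Request:
play_rows --plan '[[[0.01,0,0.05,0,0,0],[0.02,0,0.1,0,0,0],[0.02,0,0.1,0,0,0]]]'

```text
time_s: 24.45
tcp_pos: [0.6073, -0.0899, 0.0847]
ee_rot: [[0.313, -0.056, -0.948], [-0.018, -0.998, 0.053], [-0.95, 0.0, -0.313]]
wrist_force: [2.9, -2.0, -0.4]
gripper_width: 0.713
```

```bash
python3 st.py 0 0
```

```text
tcp rel seat [0.25 0.18 5.5 ] calc [ 0.45  0.18 12.3 ] F panel [ 3.6 -1.8 -3.1] w 61.9 j5 -21.4
(array([0.14, 0.02, 0.02]), array([-0.01 , -0.024, -0.005]))
```

Request:
play_rows --plan '[[[0,0,-0.08,0,0,0],[0.06,0,-0.09,0,0,0],[0.12,0,-0.1,0,0,0],[0.15,0,-0.11,0,0,0]]]'

```text
time_s: 25.0
tcp_pos: [0.6082, -0.0898, 0.0832]
ee_rot: [[0.311, -0.056, -0.949], [-0.018, -0.998, 0.053], [-0.95, 0.0, -0.312]]
wrist_force: [3.1, 0.5, 1.1]
gripper_width: 0.709
```

```bash
python3 st.py 0 0
```

```text
tcp rel seat [0.31 0.3  3.7 ] calc [ 0.51  0.3  10.5 ] F panel [ 3.6  0.1 -0.5] w 61.4 j5 -21.4
(array([-0.04,  0.03,  0.06]), array([-0.011, -0.016, -0.005]))
```

Request:
play_rows --plan '[[[0.04,0,-0.01,0,0,0],[0.08,0,-0.02,0,0,0],[0.08,0,-0.02,0,0,0]]]'

```text
time_s: 25.42
tcp_pos: [0.6086, -0.0899, 0.0825]
ee_rot: [[0.311, -0.056, -0.949], [-0.018, -0.998, 0.053], [-0.95, 0.0, -0.312]]
wrist_force: [3.7, -0.2, 1.2]
gripper_width: 0.716
```

```bash
python3 st.py 0 0
```

```text
tcp rel seat [0.27 0.22 2.89] calc [0.47 0.22 9.69] F panel [ 4.3 -0.1 -0.7] w 62.0 j5 -21.3
(array([-0.12,  0.02,  0.07]), array([-0.011, -0.016, -0.006]))
```

Request:
play_rows --plan '[[[0.04,0,-0.01,0,0,0],[0.08,0,-0.02,0,0,0],[0.1,0,-0.02,0,0,0]]]'

```text
time_s: 25.85
tcp_pos: [0.6089, -0.09, 0.082]
ee_rot: [[0.311, -0.056, -0.949], [-0.018, -0.998, 0.053], [-0.95, 0.0, -0.312]]
wrist_force: [0.5, 1.4, 6.3]
gripper_width: 0.708
```

```bash
python3 st.py 0 0;python3 - <<'E'
from h import *
from station import r
import pickle
W=wcal(r);im,d=r.capture("wrist");cv2.imwrite("pics/w10.png",im);pickle.dump(W,open("pics/w10.pkl","wb"))
E
```

```text
tcp rel seat [0.27 0.15 2.4 ] calc [0.47 0.15 9.2 ] F panel [3.3 2.  4.8] w 61.6 j5 -21.2
(array([-0.17,  0.02,  0.08]), array([-0.011, -0.015, -0.006]))
```

View pics/w10.png

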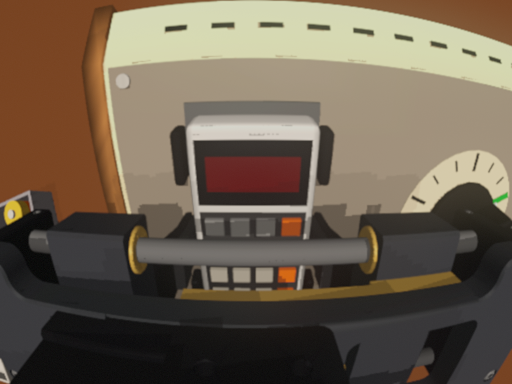

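Request:
play_rows --plan '[[[-0.05,0,0,0,0,0],[-0.05,0,0,0,0,0],[-0.05,0,0,0,0,0],[-0.05,0,0,0,0,0]]]' --hand 0.9

```text
time_s: 26.45
tcp_pos: [0.6079, -0.0902, 0.0811]
ee_rot: [[0.309, -0.057, -0.949], [-0.018, -0.998, 0.054], [-0.951, 0.001, -0.309]]
wrist_force: [-0.7, 0.6, -0.5]
gripper_width: 0.892
```

Request:
play_rows --plan '[[[-1,0,0,0,0,0],[-4,0,0,0,0,0],[-8,0,0,0,0,0],[-11,0,0,0,0,0],[-11,0,0,0,0,0]]]'

```text
time_s: 27.08
tcp_pos: [0.5753, -0.0878, 0.1901]
ee_rot: [[0.317, -0.056, -0.947], [-0.017, -0.998, 0.053], [-0.948, -0.001, -0.317]]
wrist_force: [-0.1, 1.1, -0.6]
gripper_width: 0.899
```

```bash
python3 st.py 0 0;python3 - <<'E'
from h import *
from station import r
import pickle
r.capture("top")
W=wcal(r);im,d=r.capture("wrist");cv2.imwrite("pics/w11.png",im);pickle.dump(W,open("pics/w11.pkl","wb"))
c=rect(W,im,25,-110,110,90,200,2.5,c=D0);c=grid(c,110,200,2.5,10)
e=rect(W,im,3,-110,110,90,200,2.5,c=D0)
f=rect(W,im,34,-110,110,-60,60,2.5,c=D0)
cv2.imwrite("pics/r11.png",np.hstack([c,e,f])[:,:800])
E
```

```text
tcp rel seat [ 23.51   0.35 111.42] calc [ 23.71   0.35 118.22] F panel [-0.2  0.4 -0.2] w 78.7 j5 -35.8
(array([10.98,  0.03,  0.14]), array([-0.014, -0.027, -0.002]))
```

View pics/r11.png

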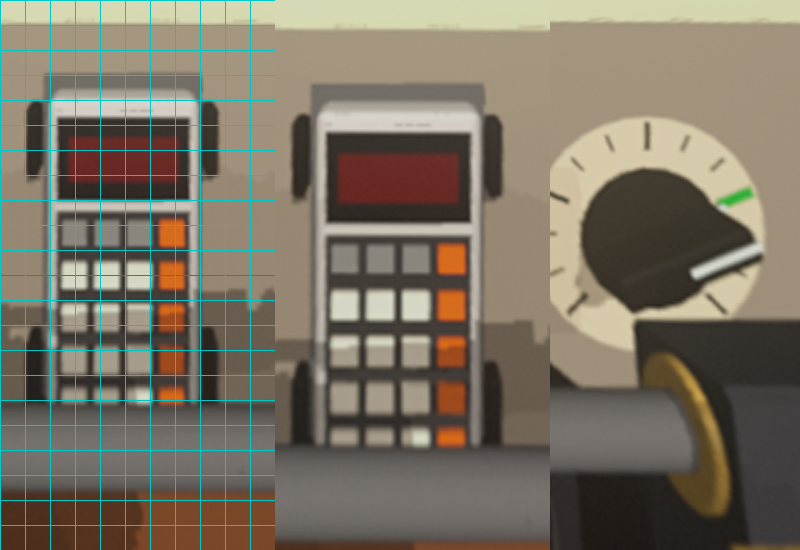

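View pics/w11.png

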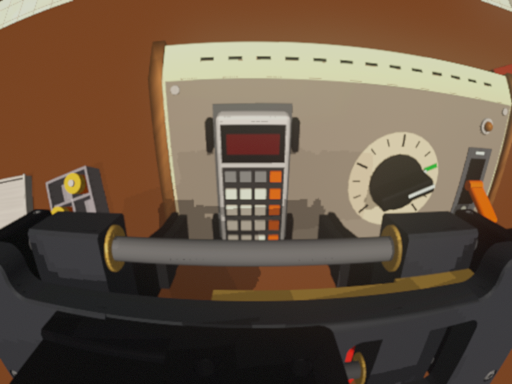

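```bash
python3 - <<'E'
from ik import *
from station import r
r.capture("top")
s=r.sense()
for dl in (12,20):
  for x,h in((-60,100),(-60,28),(0,28)):
    for q in IK(D0+x/1000*PX-.11*PY+h/1000*PZ,tilt(dl),10,[s['joints'].tolist(),[-9,20,-25,-5,-30,70]]):print(dl,x,h,q.round(1))
print(s['joints'].round(1),delta(s,D0-.06*PX-.11*PY+.1*PZ,tilt(16)))
im,d=r.capture("top");C=cal(r,"top");P=cloud(C,d)
g=proj(C,S0+.022*PZ+.04*PX);print(g);cv2.imwrite("pics/t11.png",cv2.resize(im[105:215,265:420],None,fx=5,fy=5))
E
```

```text
12 -60 100 [-22.9  18.3 -18.1 -10.  -37.1 116.9]
12 -60 28 [-21.6  25.4 -17.3 -11.1 -30.6 117.3]
12 0 28 [-19.9  26.7 -10.3  -8.7 -36.1 113.1]
20 -60 100 [-21.2  20.6 -14.9  -4.4 -45.1 110.9]
20 -60 28 [-20.1  27.3 -14.3  -4.6 -38.9 110.3]
20 0 28 [-18.6  29.   -6.3  -3.8 -45.2 108. ]
[  9.3  11.3 -25.5   6.6 -35.8  72.7] (array([ 2.97, 26.07,  7.76]), array([-0.013, -0.397, -0.008]))
[[304.81369597 151.59219689]]
```

View pics/t11.png

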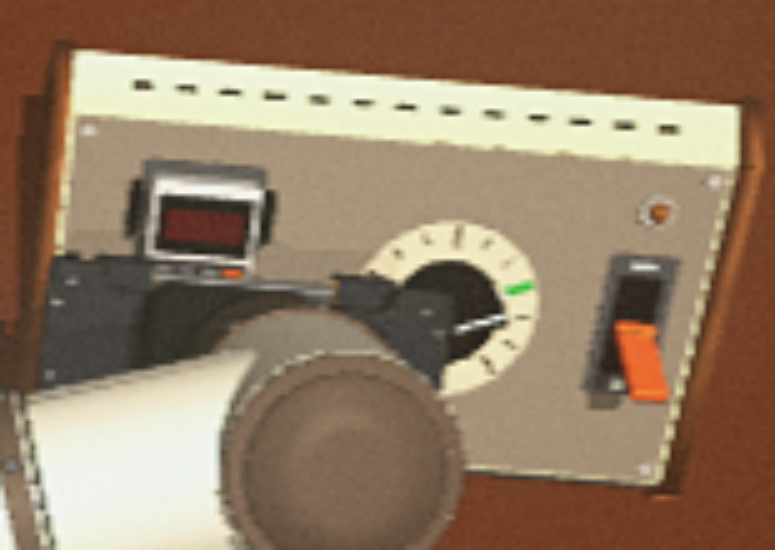

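Request:
play_rows --plan '[[[-0.5,5,1.5,0,-0.1,0],[0,10.5,3.2,0,-0.2,0],[0.5,16,4.8,0,-0.3,0],[1.2,21.3,6.4,0,-0.4,0],[2,26.1,7.8,0,-0.4,0]]]' --hand 0

```text
time_s: 27.95
tcp_pos: [0.4911, -0.3466, 0.1416]
ee_rot: [[0.241, -0.057, -0.969], [-0.014, -0.998, 0.055], [-0.97, 0.0, -0.242]]
wrist_force: [0.6, -0.4, 0.1]
gripper_width: 0.414
```

```bash
python3 - <<'E'
from ik import *
from station import r
r.capture("top")
im,d=r.capture("top");C=cal(r,"top");P=cloud(C,d);cv2.imwrite("pics/t12.png",cv2.resize(im[105:215,265:420],None,fx=5,fy=5))
s=r.sense();print(s['gripper_width'],s['joints'].round(1),(RP.T@(s['tcp_pos']-D0)*1000).round(1),delta(s,D0-.06*PX-.11*PY+.028*PZ,tilt(16)))
for x in(-55,-30,0,30,44,60):
  for y in(-20,20):
    u=proj(C,S0+x/1000*PX+y/1000*PY+.022*PZ)[0].round().astype(int);print(x,y,(RP.T@(P[u[1],u[0]]-S0)*1000).round(1))
E
```

```text
0.3223751852122194 [-22.5  18.8 -16.3  -6.7 -42.  113.4] [ -60.7 -113.7  108.3] (array([ 7.69, -0.39, -2.3 ]), array([-0.049,  0.018, -0.005]))
-55 -20 [-53.1 -18.   25.9]
-55 20 [-54.7  19.5  22.5]
-30 -20 [-29.7 -21.3  21.1]
-30 20 [-30.3  19.4  20.5]
0 -20 [  1.5 -19.9  22.3]
0 20 [ 1.2 20.4 22.6]
30 -20 [ 28.4 -19.2  21.6]
30 20 [31.7 21.3 24.2]
44 -20 [ 43.3 -20.   21.6]
44 20 [42.3 19.4 19.7]
60 -20 [ 61.1 -20.3  21.8]
60 20 [60.7 19.1 22.1]
```

View pics/t12.png

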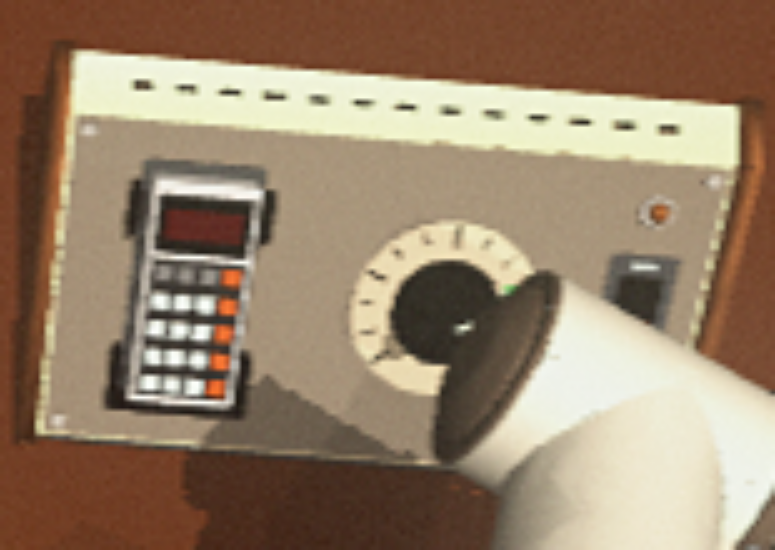

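Request:
play_rows --plan '[[[0,-0.2,-0.2,0,0,0],[2.5,-0.4,-0.8,0,0,0],[5,-0.4,-1.5,0,0,0],[7.6,-0.4,-2.3,0,0,0],[7.6,-0.4,-2.3,0,0,0]]]'

```text
time_s: 28.68
tcp_pos: [0.5329, -0.341, 0.0732]
ee_rot: [[0.24, -0.054, -0.969], [-0.012, -0.999, 0.052], [-0.971, -0.001, -0.24]]
wrist_force: [0.1, -0.2, -0.1]
gripper_width: 0.002
```

```bash
python3 - <<'E'
from ik import *
from station import r
import pickle
r.capture("top")
W=wcal(r);im,d=r.capture("wrist");cv2.imwrite("pics/w13.png",im)
s=r.sense();print(s['gripper_width'],s['wrist_force'],s['joints'].round(1),(RP.T@(s['tcp_pos']-D0)*1000).round(1),delta(s,D0-.005*PX-.11*PY+.028*PZ,tilt(16)))
E
```

```text
0.006200528402644843 [-0.4500592   0.72339084 -0.10638062] [-20.2  25.8 -16.   -7.1 -34.8 112.5] [ -55.3 -105.3   30.8] (array([-1.11,  0.48, -4.91]), array([-0.001, -0.01 , -0.005]))
```

View pics/w13.png

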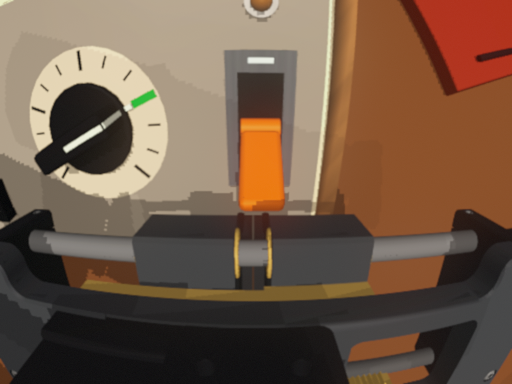

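```bash
python3 - <<'E'
from ik import *
from station import r
W=wcal(r);im,d=r.capture("wrist")
k=5
a=rect(W,im,0,-60,60,-60,60,k);b=rect(W,im,34,-60,60,-60,60,k)
o=np.hstack([grid(a,60,60,k,60),grid(b,60,60,k,10)]);o=cv2.resize(o,(800,400));cv2.imwrite("pics/r13.png",o)
E
```

```text
(no output)
```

View pics/r13.png

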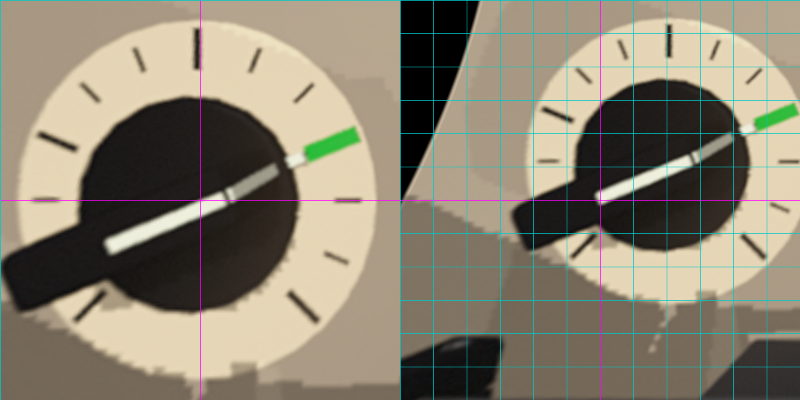

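Request:
play_rows --plan '[[[-0.2,0.45,-0.8,0,0,0],[-0.4,0.45,-1.7,0,0,0],[-0.6,0.45,-2.6,0,0,0],[-0.85,0.45,-3.5,0,0,0],[-1.0,0.45,-4.2,0,0,0]]]'

```text
time_s: 29.45
tcp_pos: [0.5713, -0.3502, 0.0959]
ee_rot: [[0.244, -0.057, -0.968], [-0.015, -0.998, 0.055], [-0.97, 0.001, -0.244]]
wrist_force: [-2.6, -1.1, 0.4]
gripper_width: 0.006
```

```bash
python3 - <<'E'
from ik import *
from station import r
r.capture("top")
W=wcal(r);im,d=r.capture("wrist");cv2.imwrite("pics/w14.png",im)
s=r.sense();print((RP.T@s['wrist_force']).round(1),(RP.T@(s['tcp_pos']-D0)*1000).round(1))
E
```

```text
[0.1 0.3 0.1] [ -10.9 -111.2   28.7]
```

View pics/w14.png

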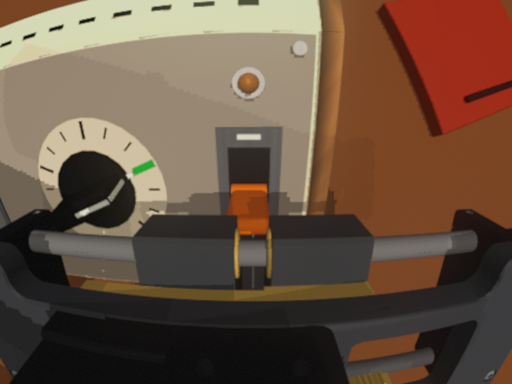

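Request:
play_rows --plan '[[[-0.07,0,-0.25,0,0,0],[-0.14,0,-0.5,0,0,0],[-0.21,0,-0.75,0,0,0],[-0.28,0,-1.0,0,0,0],[-0.28,0,-1.0,0,0,0]]]'

```text
time_s: 30.18
tcp_pos: [0.5786, -0.3499, 0.099]
ee_rot: [[0.24, -0.057, -0.969], [-0.013, -0.998, 0.055], [-0.971, -0.001, -0.24]]
wrist_force: [-3.4, -0.2, -4.1]
gripper_width: 0.006
```

```bash
cat > lv.py <<'E'
from ik import *
from station import r
import sys
r.capture("top")
s=r.sense();print((RP.T@s['wrist_force']).round(1),(RP.T@(s['tcp_pos']-D0)*1000).round(1))
W=wcal(r);im,d=r.capture("wrist");cv2.imwrite(sys.argv[1],im)
E
python3 lv.py pics/w15.png
```

```text
[-5.4 -1.  -0.8] [  -4.  -110.5   28.2]
```

View pics/w15.png

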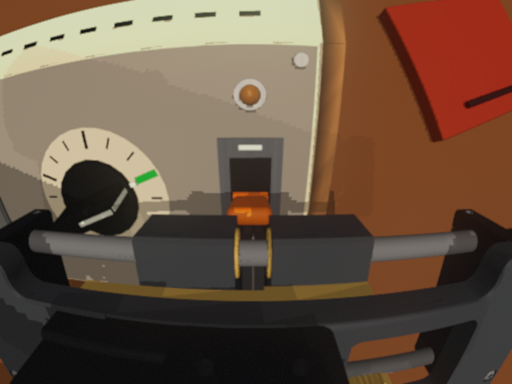

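Request:
play_rows --plan '[[[-0.06,0,-0.2,0,0,0],[-0.12,0,-0.4,0,0,0],[-0.17,0,-0.6,0,0,0],[-0.17,0,-0.6,0,0,0]]]'

```text
time_s: 30.78
tcp_pos: [0.579, -0.3497, 0.0993]
ee_rot: [[0.229, -0.058, -0.972], [-0.009, -0.998, 0.057], [-0.973, -0.004, -0.23]]
wrist_force: [-11.6, -2.7, -4.6]
gripper_width: 0.004
```

```bash
python3 lv.py pics/w16.png
```

```text
[-12.6  -2.6   1.7] [  -3.5 -110.3   28.3]
```

View pics/w16.png

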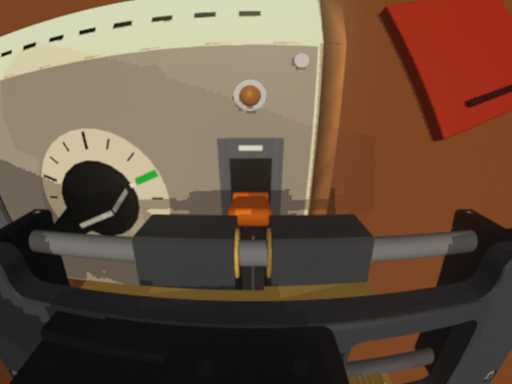

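Request:
play_rows --plan '[[[0.3,0,1,0,0,0],[0.6,0,2.5,0,0,0],[0.8,0,4,0,0,0],[-2,0,5,0,0,0],[-7,0,6,0,0,0]]]'

```text
time_s: 31.5
tcp_pos: [0.5089, -0.3459, 0.1556]
ee_rot: [[0.241, -0.056, -0.969], [-0.013, -0.998, 0.055], [-0.97, -0.0, -0.241]]
wrist_force: [0.5, -0.3, 0.7]
gripper_width: 0.004
```

Request:
play_rows --plan '[[[-2,-3,3,0,0,0],[-4,-6,7,0,0,0],[-6,-9,11,0,0,0],[-8,-9,14,0,0,0],[-8,-9,14,0,0,0]]]'

```text
time_s: 32.12
tcp_pos: [0.3592, -0.2475, 0.2019]
ee_rot: [[0.249, -0.056, -0.967], [-0.016, -0.998, 0.054], [-0.968, 0.002, -0.249]]
wrist_force: [1.0, 0.7, 0.6]
gripper_width: 0.006
```

```bash
python3 lv.py pics/w17.png; python3 - <<'E'
from ik import *
from station import r
im,d=r.capture("top");C=cal(r,"top");cv2.imwrite("pics/t17.png",cv2.resize(im[105:215,265:420],None,fx=5,fy=5,interpolation=cv2.INTER_CUBIC))
im,d=r.capture("scene");cv2.imwrite("pics/s17.png",im)
for th in(-.45,.3,.45):
    t=D0-.11*PY+.004*PZ+.056*(np.sin(th)*PX+np.cos(th)*PZ);print(th,((proj(C,t)[0]-[265,105])*5).round())
E
```

```text
[ 0.2 -0.8 -1.5] [-146.4  -20.4  228.7]
-0.45 [648. 397.]
0.3 [666. 332.]
0.45 [667. 316.]
```

View pics/t17.png

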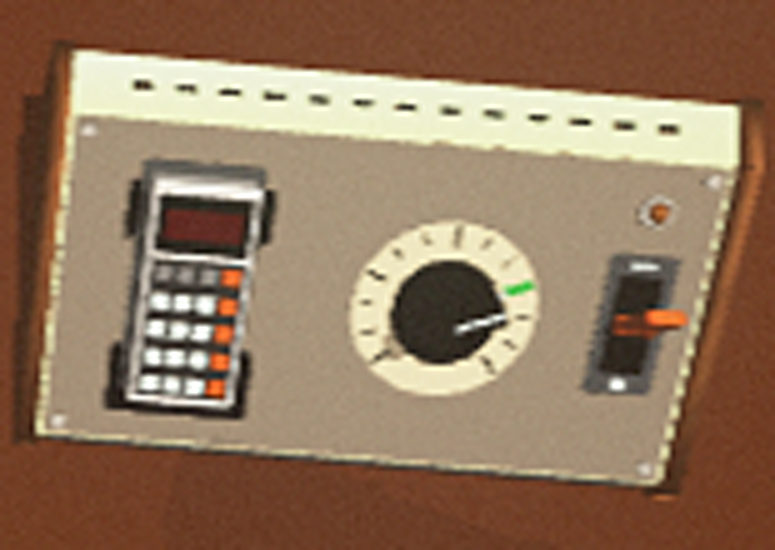

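View pics/w17.png

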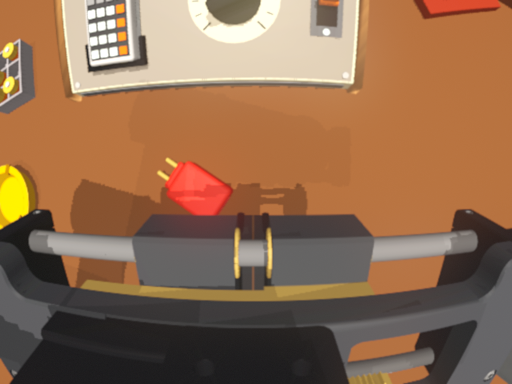

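View pics/s17.png

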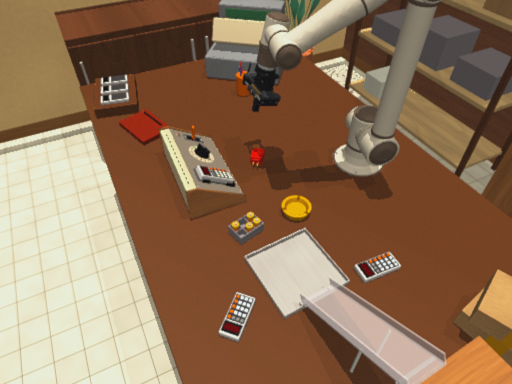

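```bash
python3 - <<'E'
from ik import *
from station import r
C=cal(r,"top");im=cv2.imread("pics/t17.png")
f=lambda u,h:(RP.T@(hitp(C,(265+u[0]/5,105+u[1]/5),h)-D0)*1000)
a=f((457,329),.034);b=f((507,317),.034);print(a.round(1),b.round(1),np.degrees(np.arctan2(-(b-a)[1],(b-a)[0])))
k=S0-D0
for n,u in [("TL",(160,187)),("TR",(256,197)),("BL",(131,397)),("BR",(229,404)),("disp",(205,227))]:print(n,(f(u,.025)-RP.T@k*1000).round(1))
E
```

```text
[-0.3 -1.6 34. ] [  9.4 -28.4  34. ] 70.22450778197411
TL [64.8 25.2 22. ]
TR [ 63.6 -29.   22. ]
BL [-63.2  26.7  22. ]
BR [-62.6 -30.9  22. ]
disp [43.8 -2.9 22. ]
```

```bash
python3 -c "
from station import r
s=r.sense();print(s['time_s'],s['wrist_force']);print(r.finish_job())"
```

```text
32.325 [ 0.27502025  0.42704449 -0.47942315]
the job is handed in; nothing more can be done
None
```

The job is handed in at 32.3 s of the 72 s allowed, with every final check inside its tolerance. There is no verdict from the station.

**What I did**
- **Knob:** I gripped the knob bar and turned it 135° clockwise to the 9 V mark with the output still off.
- **Calculator:** I took the one in the tray, but the wrist could not lay it flat with that grip (joint 5 reached its limit). I set it down on the free table and re-gripped it 12° tilted. I then lowered it into the rest until I felt the ledge (about 4 N) and the pad (about 7 N), and released it.
- **Lever:** With the knob and calculator checked, I pushed the lever up until it stopped, at about 12 N, and backed away.

**Last checks**

| Item | Reading | Allowed |
|---|---|---|
| Knob pointer, clockwise from up the slope (wrist camera, at or after release) | 66.9–67.9° | 67.5° ± 5.7° |
| Knob pointer (coarser top camera) | about 70° | 67.5° ± 5.7° |
| Calculator up the slope, x | +0.5 to +1.2 mm | −4 to +6 mm |
| Calculator sideways, y (wrist camera) | about 0 mm | ± 7 mm |
| Calculator sideways, y (top camera) | −2 to −3 mm | ± 7 mm |
| Height of key face above pad | about 22 mm, flat and face up | 22 mm (its thickness) |
| Lever, leaning up the slope from square | about 0.43 rad, near its end stop | more than 0.30 rad |

- **Disagreements:** The two cameras differ by about 3° on the knob and 2–3 mm sideways on the calculator, both well inside tolerance.
- **Description mismatch:** The calculator started with its display end toward the robot rather than the chute. It was still the only one in the tray and the farthest right.
- **Bystanders:** The caddy, plug and ashtray look unmoved in the last pictures; I did not measure their positions. The arm was clear of everything, with wrist force near zero.

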